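Right the tipped reagent bottle, check-weigh it and return it to its lane

TASK

A reagent bottle has fallen out of the lane. Stand it upright on the balance pan and let go of it for a second to check that nothing has leaked, then stand it squarely on the black pad in the lane's empty place and slip the loose steel weight ring over its cap down onto its shoulder, like its neighbours. Set the bottle and ring down without dropping them, leave the other bottles in the lane standing in place, and leave the rest of the bench undisturbed.

Things in the scene. Friction and masses are not known exactly. Their poses are not given: they have to be found in the camera images.
- bottle: tipped reagent bottle, white with grey cap, 104 mm long, lying on its side on the bench, cap sideways or away from the robot. Square body 46 x 46 mm, 70 mm high, flat shoulder; round neck 24 mm across; round cap 30 mm across from 78 to 104 mm above the foot. Rigid, 0.15 to 0.31 kg. Origin on its long axis, 52 mm from foot and from cap top; z points foot to cap, x and y are normal to the flat sides
- ring: loose plain steel weight ring lying flat on the bench: 52 mm outside, 35 mm hole, 14 mm high, about 0.12 kg; origin at the centre of its underside, z up. It passes over the bottle's cap (2.5 mm clearance all round) and rests on its shoulder
- balance: fixed bench balance, 126 x 126 mm with a flat 110 x 110 mm steel pan, its top 40 mm above the bench; the pan does not give; origin at the centre of its underside, z up
- pan (a point): centre of the balance pan's top face, 40 mm above the bench
- lane: fixed aluminium bottle lane, 316 mm long along its y axis, 70 mm wide along x; origin at the centre of its underside, z up. Floor 4 mm thick; side rails 12 mm high, 58 mm apart inside; end walls 30 mm high. Places at y = -120, -60, 0, 60, 120 mm; one of the inner three is empty
- pad: fixed black rubber pad, 44 x 44 x 3 mm, on the lane's floor at the empty place; origin at the centre of its underside, 4 mm above the bench, so its top is 7 mm above the bench; axes as the lane's
- neighbour1: upright bottle of the same make in the lane, already wearing its ring (a ring fixed to it, 52 mm across, 14 mm high, on its shoulder); origin at the centre of its underside, z up; leave it standing where it is
- neighbour2: upright bottle of the same make in the lane, already wearing its ring (a ring fixed to it, 52 mm across, 14 mm high, on its shoulder); origin at the centre of its underside, z up; leave it standing where it is
- neighbour3: upright bottle of the same make in the lane, already wearing its ring (a ring fixed to it, 52 mm across, 14 mm high, on its shoulder); origin at the centre of its underside, z up; leave it standing where it is
- neighbour4: upright bottle of the same make in the lane, already wearing its ring (a ring fixed to it, 52 mm across, 14 mm high, on its shoulder); origin at the centre of its underside, z up; leave it standing where it is
- petri: clear closed dish, 54 mm across, 14 mm high, on the bench; bystander, origin at the centre of its underside
- slidebox: grey slide box, 80 x 32 x 28 mm (x, y, z), on the bench; bystander, origin at the centre of its underside
- jar: small amber jar, 40 mm across, 50 mm high; bystander, origin at the centre of its underside
- wash: clear bottle with blue cap, 52 mm across, 130 mm high; bystander, origin at the centre of its underside
- amber: amber bottle with paper label, 56 mm across, 115 mm high; bystander, origin at the centre of its underside
- beaker: glass beaker, 68 mm across, 85 mm high, beyond the lane; bystander, origin at the centre of its underside
- tuberack: white rack with sample tubes, 70 x 160 mm, 82 mm high, beyond the lane; bystander, origin at the centre of its underside
Mind the look-alikes: they are no part of the job. Leave any orange or yellow look-alike of the ring alone.

How it is judged:
On the way:
1. the bottle stands upright on the balance pan, still and let go for 0.3 s (angle between bottle's own z axis and vertical below 0.1 rad and horizontal distance between bottle and pan below 0.05 m and z of bottle in the frame of pan between 0.047 and 0.057 m and linear speed of bottle below 0.03 m/s and contact force between the fingers and bottle below 0.05 N), for 0.3 s.
At the end, for the whole second after the job is handed in: Bottle at rest on the pad: upright within 0.08 rad, centred within 9 mm, sides within 0.17 rad of the lane's (any quarter turn); ring flat on its shoulder round the neck (either way up), at rest, centred within 9 mm; the four neighbours upright (0.1 rad) within 12 mm of their starts (angle between bottle's own z axis and vertical below 0.08 rad and horizontal distance between bottle and pad below 0.009 m and z of bottle in the frame of pad between 0.05 and 0.06 m and (angle between the x axis of bottle and the x axis of lane, either way round below 0.17 rad or angle between the x axis of bottle and the y axis of lane, either way round below 0.17 rad) and horizontal distance between ring and bottle below 0.009 m and ((angle between ring's own z axis and vertical below 0.12 rad and z of ring in the frame of bottle between 0.014 and 0.023 m) or (angle between ring's own z axis and vertical above 3.02 rad and z of ring in the frame of bottle between 0.028 and 0.037 m)) and linear speed of each of ring, bottle below 0.03 m/s and distance of each of neighbour1, neighbour2, neighbour3, neighbour4 from where it was at the start of the episode below 0.012 m and angle between each of neighbour1, neighbour2, neighbour3, neighbour4's own z axis and vertical below 0.1 rad); the robot touches nothing.
It fails at once if a standing bottle in the lane is knocked (tilted over 0.25 rad or moved over 20 mm) (angle between any of neighbour1, neighbour2, neighbour3, neighbour4's own z axis and vertical above 0.25 rad or distance of any of neighbour1, neighbour2, neighbour3, neighbour4 from where it was at the start of the episode above 0.02 m).
It fails at once if a bystander is shifted by more than 30 mm (distance of any of petri, slidebox, jar, wash, amber, beaker, tuberack from where it was at the start of the episode above 0.03 m).
It fails at once if the bottle or the ring is dropped (moves faster than 0.5 m/s, and not held by the fingers) ((linear speed of bottle above 0.5 m/s and contact force between the fingers and bottle below 0.01 N) or (linear speed of ring above 0.5 m/s and contact force between the fingers and ring below 0.01 N)).
It also fails if it takes over 72 s, if anything falls off the work surface, if the arm or the gripper's body presses on something with over 40 N, if the wrist force passes 120 N, or if a joint passes its speed limit or range.

ROBOT

A 6-joint arm with a two-finger parallel gripper is mounted at the origin on the work surface. World frame = base frame: x ahead of the robot, y to its left, z up, the work surface at z = 0. Lengths are in m, angles in rad, forces in N, time in s.
With the tool pointing down it reaches from about 0.35 to 0.775 m from the base axis. Payload 7.3 kg.
Tool frame: the origin (TCP) lies at the very end of the fingers, on their centre line; the grasp point (between the pads) lies 19 mm behind it; z points along the fingers, y is the line along which they close (so a half turn about z gives the same grasp; the last joint's range is limited). The gripper opens to 92 mm and grips with 3 to 60 N. Pads are 19 mm wide; open, the fingers measure 130 mm over their backs; the gripper's body (75 mm by 190 mm) begins 47 mm behind the grasp point.
Start: joints at [-1.489, 0.342, 1.524, -0, 1.275, -0.146], TCP at [0.119, -0.511, 0.189] pointing down, gripper open.
Joint ranges: [-2.53, 2.53], [-0.77, 2.02], [0.04, 2.7], [-1, 4.14], [0.28, 2.66], [-3.11, 3.11]. Speed limits (rad/s): [2.57, 2.57, 3.14, 3.14, 3.14, 3.14].

INTERFACE

Orientations are given as [roll, pitch, yaw] about the fixed x, y, z axes, in that order (R = Rz(yaw) Ry(pitch) Rx(roll)).
In Python, from cell import telemetry, eyes, job gives the robot as it stands.
- The arm moves only by the tool apply_moves, never from a script. Its arguments are lists of equal length, an entry for each row: "delta_pos": the shift along the world's x, y, z each as a share of 0.4 m, from -1 to 1, a list of three; "dr": the turn, a rotation vector about the world's x, y, z each as a share of 0.5 rad, from -1 to 1, a list of three; "jaw": the opening, from 0 (shut) to 1 (fully open). A call has 1 to 8 rows; each row is the pose to reach, as a shift and turn from the pose commanded when the call began; what a row does not reach only later rows make up. A row lasts 1/12 s, in which the tool goes at most 41.7 mm and 7.16 degrees, less where a joint would pass 70% of its speed; a pose out of reach is approached as far as the arm can. A call with a number of a shift or a turn outside -1 to 1 is refused whole. A call with a gripper value outside its range is refused whole. The fingers move at their own pace and stop on an object; "force" is the grip in N (left out, the last holds). Time passes only in rows, so rows that repeat a pose let the fingers close. It gives the time, the measured TCP pose, the force, the opening and the grip force at its end, in the units of the state.
- telemetry.observe(): the state, without advancing time (a new reading comes with each control period).
- eyes.read_camera(name): name is "scene" or "top" or "wrist"; returns the picture (384x512x3 uint8, red, green, blue); there is no depth.
- eyes.camera_model(name): a dict with "vertical_fov" (degrees; the focal length in pixels is half the picture's height over the tangent of half this angle, whatever the lens; pixels are square), "cx", "cy" (the principal point, pixels), "rvec" (rotation vector, rad) and "tvec" (3), from world to camera coordinates, as OpenCV has them; the wrist camera has in their place "hand_eye" (4x4, takes a point from camera to tool coordinates, whose origin is the TCP and whose axes are the flange's). Camera axes: x right, y down, z forward; pixel columns grow to the right and rows downward; lengths in m; the calibration is good to about 2 mm. A picture is of the moment at which its call begins: read the wrist's pose just before it. camera_model takes no time and is no camera call.
- job.hand_in(): hands the job in; it is judged then, once.
The state is a dict: "time": time; "qpos": joint angles; "qvel": joint speeds; "joint_efforts": joint torques, N m; "tool_pos": TCP position; "tool_rot": TCP orientation; "contact_force": force on the tool from outside, world axes, zero at the start; "torque": the same for the moment, N m; "opening": finger opening in m; "grip_force": force on a finger pad.
Only numpy, scipy, OpenCV 4.12 (cv2) and the standard library are available. Lean on these libraries where they do the work, as an engineer would, in place of code of your own. Each camera call takes 0.05 s, during which the arm holds its last target. There are 200 camera calls.

## Working session

There is one attempt and no reset: what is moved stays moved. The work goes in short steps, Python scripts to look and compute and a tool call to move; the robot and the scene stay as the last step left them, time stands still between calls to the robot, and variables do not carry over. Pictures are saved under pics/ and viewed, at most 10 in all, crops included, and the job is handed in when it is done.

Besides the shell and the picture viewer there is one more tool, called after "Request:" in YAML: its name, and indented under it one key for each argument. apply_moves: Moves the arm, as the interface text tells. Its arguments: {"type":"object","properties":{"delta_pos":{"type":"array"},"dr":{"type":"array"},"jaw":{"type":"array"},"force":{"type":"number"}},"required":["delta_pos","dr","jaw"]}

```bash
mkdir -p pics; ls; python3 - <<'E'
from cell import telemetry, eyes
import cv2
for n in ("scene","top"):
    im=eyes.read_camera(n); cv2.imwrite(f"pics/{n}0.png",im[:,:,::-1])
    print(n,eyes.camera_model(n))
print(eyes.camera_model("wrist"))
print(telemetry.observe())
E
```

```text
pics
scene {'vertical_fov': 55.71222835968729, 'cx': 257.93638183296264, 'cy': 192.02792204696917, 'rvec': array([ 1.63622327,  1.79038764, -0.85947005]), 'tvec': array([ 0.04327112, -0.30895774,  1.53388926])}
top {'vertical_fov': 56.497908291053484, 'cx': 258.12525233346815, 'cy': 190.20973058360207, 'rvec': array([ 2.19994976, -2.13783503,  0.10288861]), 'tvec': array([0.01197283, 0.58177903, 0.9278377 ])}
{'vertical_fov': 63.11680658718429, 'cx': 256.42632667956605, 'cy': 186.70595091236729, 'hand_eye': array([[-5.94749742e-04, -9.59635223e-01, -2.81247017e-01,
         7.56722107e-02],
       [ 9.99999732e-01, -4.50413361e-04, -5.77844553e-04,
        -3.41333388e-04],
       [ 4.27842572e-04, -2.81247285e-01,  9.59635234e-01,
        -1.96642287e-01],
       [ 0.00000000e+00,  0.00000000e+00,  0.00000000e+00,
         1.00000000e+00]])}
{'time': 0.1, 'qpos': array([-1.48901915e+00,  3.42644912e-01,  1.52486426e+00,  2.10897755e-06,
        1.27541439e+00, -1.46025465e-01]), 'qvel': array([ 0.001706  , -0.0018932 , -0.00280196, -0.00025729,  0.00100039,
        0.0009109 ]), 'joint_efforts': array([ 2.19699243e-03, -4.32005024e+01, -2.44693816e+01,  7.21305376e-02,
        5.25851024e-02, -3.74887202e-05]), 'tool_pos': array([ 0.11854174, -0.51104031,  0.1880387 ]), 'tool_rot': array([-3.14027620e+00, -1.95652158e-04,  2.27801900e-01]), 'contact_force': array([0.23324866, 0.35628112, 0.63536935]), 'torque': array([-0.02469987, -0.03370069, -0.05000732]), 'grip_force': 0.0, 'opening': 0.09180224171842372}
```

View pics/scene0.png

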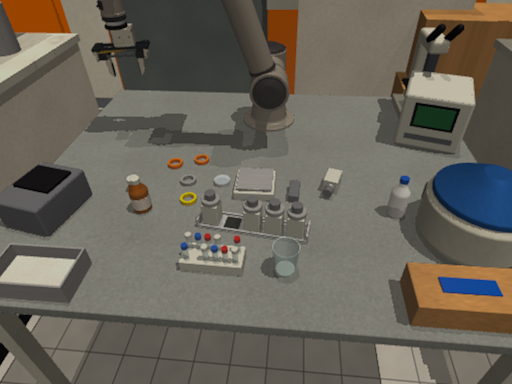

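View pics/top0.png

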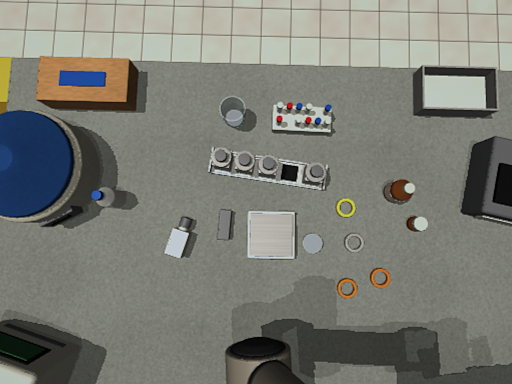

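Scene and top views. Bottle: the only lying one is the white body and grey cap at top (180,240) / scene (332,180). The upright clear wash bottle at top (103,197) and the four lane bottles are look-alikes.
Ring candidates in top: grey (354,242), yellow (346,208), orange (347,288) and (381,278), petri (313,243). I choose the plain grey one with a hole, at top (354,242) / scene (188,180). The pad is at top (290,172).

```bash
cat > h.py <<'E'
import numpy as np, cv2
from scipy.spatial.transform import Rotation as R
from cell import eyes, telemetry
def cam(n,st=None):
    m=eyes.camera_model(n); f=192/np.tan(np.radians(m["vertical_fov"]/2))
    K=np.array([[f,0,m["cx"]],[0,f,m["cy"]],[0,0,1]])
    if n=="wrist":
        H=m["hand_eye"]; T=np.eye(4); T[:3,:3]=R.from_euler("xyz",st["tool_rot"]).as_matrix(); T[:3,3]=st["tool_pos"]
        W=np.linalg.inv(T@H); return K,W[:3,:3],W[:3,3]
    return K,R.from_rotvec(m["rvec"]).as_matrix(),m["tvec"]
def at(c,px,z):
    K,r,t=c; o=-r.T@t; d=r.T@np.linalg.inv(K)@np.array([*px,1.]); return o+d*(z-o[2])/d[2]
def proj(c,p):
    K,r,t=c; q=K@(r@np.asarray(p,float)+t); return q[:2]/q[2]
def tri(obs):
    A=[];b=[]
    for c,px in obs:
        K,r,t=c; o=-r.T@t; d=r.T@np.linalg.inv(K)@np.array([*px,1.]); d/=np.linalg.norm(d)
        P=np.eye(3)-np.outer(d,d); A.append(P); b.append(P@o)
    A=np.vstack(A); b=np.hstack(b); x=np.linalg.lstsq(A,b,rcond=None)[0]
    return x,np.linalg.norm(A@x-b)
E
python3 - <<'E'
import cv2,numpy as np
from h import *
t=cv2.imread("pics/top0.png"); s=cv2.imread("pics/scene0.png")
c=lambda im,x,y,w,h,k:cv2.resize(im[y:y+h,x:x+w],None,fx=k,fy=k,interpolation=cv2.INTER_CUBIC)
a=c(t,155,135,200,150,4)
cv2.imwrite("pics/c1.png",a)
b=np.vstack([np.hstack([c(t,325,185,66,66,6),c(s,160,145,66,66,6)]),np.zeros((4,792,3),np.uint8)])
b2=c(s,210,155,150,36,5); 
cv2.imwrite("pics/c2.png",np.vstack([b,np.pad(b2,((0,0),(0,42),(0,0)))]))
T=cam("top");S=cam("scene")
print("bottle",tri([(T,(180,240)),(S,(332,180))]),at(T,(180,240),.046))
print("ring",tri([(T,(354,242)),(S,(188.5,180))]),at(T,(354,242),.014))
print("pan",at(T,(271,235),.04),"pad",at(T,(290.5,172),.007))
print("petri",at(T,(313,243),.014),"slide",at(T,(224,224),.028))
E
```

```text
bottle (array([0.44308482, 0.23426892, 0.02860071]), np.float64(0.004306325198164964)) [0.44399071 0.22736226 0.046     ]
ring (array([ 0.45018683, -0.23206684,  0.00751865]), np.float64(0.002229859003920818)) [ 0.45065364 -0.23196486  0.014     ]
pan [ 0.46350701 -0.00843331  0.04      ] pad [ 0.63620237 -0.05884615  0.007     ]
petri [ 0.44483358 -0.12228223  0.014     ] slide [0.48858551 0.11658944 0.028     ]
```

View pics/c1.png

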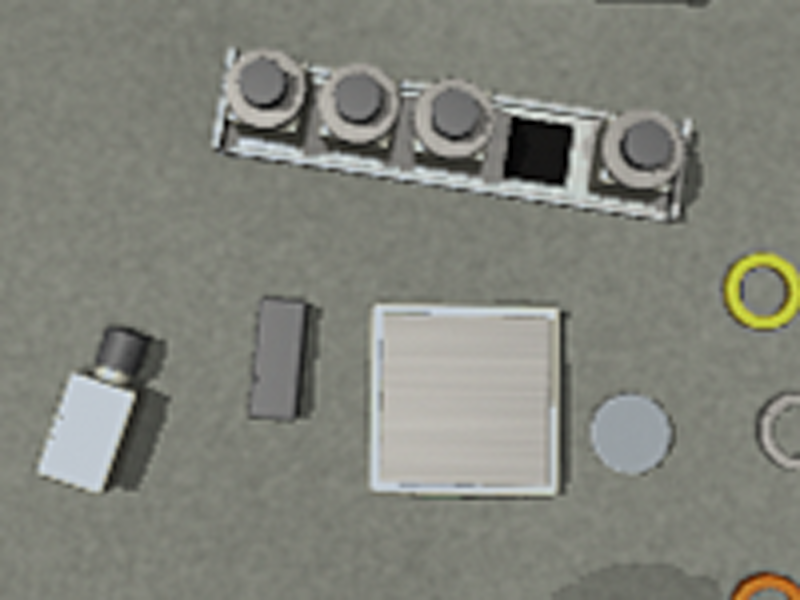

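View pics/c2.png

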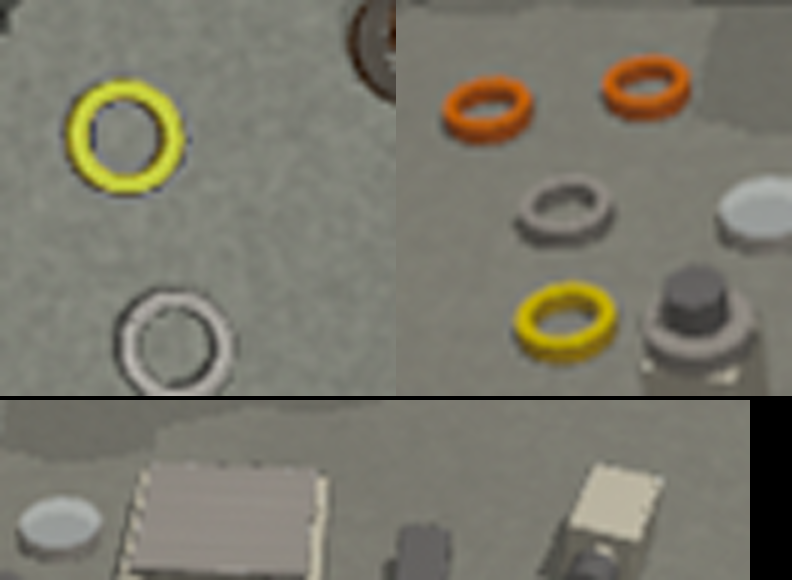

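```bash
python3 - <<'E'
from h import *
T=cam("top");S=cam("scene")
g=lambda x,y:(155+x/4-.4,135+y/4-.4)
C=[at(T,g(*p),.046) for p in [(70,374),(138,391),(38,475),(105,493)]]
for c in C: print(c.round(4))
sh=(C[0]+C[1])/2; ft=(C[2]+C[3])/2; d=sh-ft
print("len",np.linalg.norm(d),"w",np.linalg.norm(C[0]-C[1]),np.linalg.norm(C[2]-C[3]),"yaw",np.arctan2(d[1],d[0]),"mid",(sh+ft)/2)
P=[at(T,g(*p),.007) for p in [(512,116),(575,125),(504,178),(568,187)]]
print("pad",np.mean(P,0),"yawx",np.arctan2(*( (P[0]-P[2])[[1,0]])), "sz",[np.linalg.norm(P[0]-P[1]),np.linalg.norm(P[0]-P[2])],"yawy",np.arctan2(*((P[0]-P[1])[[1,0]])))
caps=[at(T,g(*p),.108) for p in [(265,82),(358,96),(455,110),(648,145)]]
for c in caps: print("cap",c.round(4))
d=caps[0]-caps[3]; print("lane y dir",np.arctan2(d[1],d[0])-np.pi/2)
B=[at(T,g(*p),.04) for p in [(372,305),(560,308),(372,492),(558,494)]]
print("pan",np.mean(B,0),[np.linalg.norm(B[0]-B[1]),np.linalg.norm(B[0]-B[2])])
E
```

```text
[0.4741 0.2495 0.046 ]
[0.4644 0.2047 0.046 ]
[0.4086 0.2667 0.046 ]
[0.3984 0.2229 0.046 ]
len 0.06802559431738434 w 0.04580486429001336 0.045040930293186975 yaw -0.26360401803400774 mid [0.43637338 0.23594488 0.046     ]
pad [ 0.63485508 -0.05622295  0.007     ] yawx -0.10463847606849809 sz [np.float64(0.04380766808912832), np.float64(0.04346979932325572)] yawy 1.4553692156577567
cap [0.6581 0.1231 0.108 ]
cap [0.651  0.0652 0.108 ]
cap [0.6439 0.005  0.108 ]
cap [ 0.6254 -0.1145  0.108 ]
lane y dir -0.13676807054980378
pan [ 0.46508915 -0.00831577  0.04      ] [np.float64(0.12358694479331415), np.float64(0.12130025296690214)]
```

Request:
apply_moves:
  delta_pos:
    - [0.1,0.1,0.02]
    - [0.2,0.2,0.05]
    - [0.3,0.3,0.08]
    - [0.4,0.4,0.1]
    - [0.5,0.5,0.1]
    - [0.6,0.6,0.1]
    - [0.65,0.69,0.1]
    - [0.65,0.69,0.1]
  dr:
    - [0,0,0]
    - [0,0,0]
    - [0,0,0]
    - [0,0,0]
    - [0,0,0]
    - [0,0,0]
    - [0,0,0]
    - [0,0,0]
  jaw: [1,1,1,1,1,1,1,1]
  force: 30

```text
time: 0.77
tool_pos: [0.3478, -0.2712, 0.2269]
tool_rot: [-3.142, 0.0, 0.228]
contact_force: [0.5, -0.3, 0.1]
opening: 0.0918
grip_force: 0.0
```

```bash
python3 - <<'E'
from h import *
st=telemetry.observe(); im=eyes.read_camera("wrist"); cv2.imwrite("pics/w1.png",im[:,:,::-1]); 
np.save("w1.npy",np.r_[st["tool_pos"],st["tool_rot"]])
c=cam("wrist",st); print(proj(c,(.4505,-.232,.014)),st["qpos"],st["tool_pos"])
E
```

```text
[244.57729345  66.90648553] [-8.36309473e-01  1.55712255e-01  1.66778643e+00 -4.42507925e-05
  1.31813544e+00  5.06979128e-01] [ 0.34783295 -0.27121212  0.22686335]
```

View pics/w1.png

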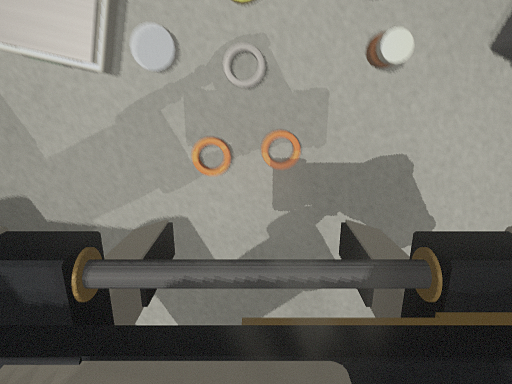

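Request:
apply_moves:
  delta_pos:
    - [0.05,0.1,0.02]
    - [0.1,0.2,0.04]
    - [0.15,0.3,0.06]
    - [0.18,0.4,0.06]
    - [0.18,0.5,0.06]
    - [0.18,0.6,0.06]
    - [0.18,0.7,0.06]
    - [0.18,0.8,0.06]
  dr:
    - [0,0,-0.1]
    - [0,0,-0.2]
    - [0,0,-0.3]
    - [0,0,-0.5]
    - [0,0,-0.6]
    - [0,0,-0.8]
    - [0,0,-0.9]
    - [0,0,-0.98]
  jaw: [1,1,1,1,1,1,1,1]

```text
time: 1.48
tool_pos: [0.4185, 0.0396, 0.2507]
tool_rot: [3.141, 0.0, -0.266]
contact_force: [1.8, 0.3, -0.2]
opening: 0.0919
grip_force: 0.0
```

```bash
python3 - <<'E'
from h import *
st=telemetry.observe(); q3=st["qpos"];p3=st["tool_pos"]; print(q3)
D=[([-1.48901915e+00,  3.42644912e-01,  1.52486426e+00],[ 0.11854174, -0.51104031,  0.1880387 ]),([-8.36309473e-01,1.55712255e-01,1.66778643],[ 0.34783295, -0.27121212,  0.22686335]),(q3[:3],p3)]
A=[];b=[]
for q,p in D:
    s=q[1]+q[2]; r=np.hypot(p[0],p[1])
    A.append([1,0,np.sin(q[1]),np.sin(s),np.cos(s)]);b.append(r)
    A.append([0,1,np.cos(q[1]),np.cos(s),-np.sin(s)]);b.append(p[2])
x=np.linalg.lstsq(np.array(A),np.array(b),rcond=None); print(x[0].round(4),(np.array(A)@x[0]-b).round(4),x[3])
im=eyes.read_camera("wrist");cv2.imwrite("pics/w2.png",im[:,:,::-1])
E
```

```text
[-8.84464356e-02  9.94624897e-02  1.66790997e+00 -1.15885235e-04
  1.37462812e+00  1.74792776e+00]
[ 0.0033 -0.1289  0.4969  0.3831  0.0408] [ 0.      0.0001 -0.     -0.0001  0.      0.0001] [2.99716424 2.44897559 0.12874692 0.0501851  0.02075385]
```

Request:
apply_moves:
  delta_pos:
    - [0.0,0.1,0]
    - [0.0,0.2,0]
    - [0,0.3,0]
    - [0,0.4,0]
    - [0,0.48,0]
    - [0,0.49,0]
  dr:
    - [0,0,0]
    - [0,0,0]
    - [0,0,0]
    - [0,0,0]
    - [0,0,0]
    - [0,0,0]
  jaw: [1,1,1,1,1,1]

```text
time: 2.03
tool_pos: [0.4184, 0.2379, 0.2503]
tool_rot: [-3.14, 0.001, -0.258]
contact_force: [-0.5, -0.5, -0.0]
opening: 0.0918
grip_force: 0.0
```

```bash
python3 - <<'E'
from h import *
st=telemetry.observe(); im=eyes.read_camera("wrist"); cv2.imwrite("pics/w3.png",im[:,:,::-1]); 
c=cam("wrist",st); print(st["tool_pos"],st["tool_rot"])
for p in [[0.4741,0.2495,.046],[0.4644,0.2047,.046],[0.4086,0.2667,.046],[0.3984,0.2229,.046]]: print(proj(c,p))
E
```

```text
[0.41841814 0.23787057 0.25031629] [-3.14041905e+00  1.31547269e-03 -2.57628101e-01]
[236.52601404 115.34389507]
[273.10806844 113.65843998]
[237.5265918  168.11072747]
[271.75570562 167.13443678]
```

View pics/w3.png

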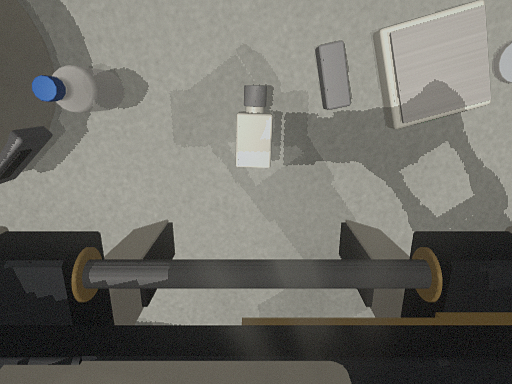

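Request:
apply_moves:
  delta_pos:
    - [0.04,-0.01,-0.1]
    - [0.08,-0.02,-0.2]
    - [0.11,-0.03,-0.3]
    - [0.15,-0.034,-0.4]
    - [0.15,-0.034,-0.4]
    - [0.12,-0.025,-0.46]
    - [0.09,-0.018,-0.52]
    - [0.07,-0.012,-0.56]
  dr:
    - [0.06,0.24,0]
    - [0.13,0.48,0]
    - [0.19,0.72,0]
    - [0.26,0.965,0]
    - [0.26,0.965,0]
    - [0.26,0.965,0]
    - [0.26,0.965,0]
    - [0.26,0.965,0]
  jaw: [1,1,1,1,1,1,1,1]

```text
time: 2.75
tool_pos: [0.4452, 0.2272, 0.0238]
tool_rot: [3.14, 0.504, -0.265]
contact_force: [-0.1, 0.0, 1.2]
opening: 0.0917
grip_force: 0.0
```

```bash
python3 - <<'E'
from h import *
st=telemetry.observe(); print({k:np.round(v,4) for k,v in st.items()})
print(R.from_euler("xyz",st["tool_rot"]).as_matrix().round(3))
E
```

```text
{'time': np.float64(2.75), 'qpos': array([0.1707, 0.7587, 1.4187, 0.2053, 1.4318, 1.9285]), 'qvel': array([ 0.0753,  0.0619,  0.3818,  0.0429, -0.4965, -0.0435]), 'joint_efforts': array([-1.05050e+00, -5.53247e+01, -1.91669e+01,  6.97500e-01,
        2.38860e+00,  1.09000e-02]), 'tool_pos': array([0.4452, 0.2272, 0.0238]), 'tool_rot': array([ 3.1395,  0.5042, -0.2647]), 'contact_force': array([-0.1463,  0.0132,  1.2047]), 'torque': array([-0.0025, -0.2729,  0.0039]), 'grip_force': np.float64(0.0), 'opening': np.float64(0.0917)}
[[ 0.845 -0.261 -0.467]
 [-0.229 -0.965  0.124]
 [-0.483  0.002 -0.876]]
```

Request:
apply_moves:
  delta_pos:
    - [-0.01,0.003,-0.018]
    - [-0.0225,0.006,-0.035]
    - [-0.0225,0.006,-0.035]
    - [-0.0225,0.006,-0.035]
    - [-0.0225,0.006,-0.035]
    - [-0.0225,0.006,-0.035]
    - [-0.0225,0.006,-0.035]
    - [-0.0225,0.006,-0.035]
  dr:
    - [0,0,0]
    - [0,0,0]
    - [0,0,0]
    - [0,0,0]
    - [0,0,0]
    - [0,0,0]
    - [0,0,0]
    - [0,0,0]
  jaw: [1,1,0.4,0.4,0.3,0.3,0.3,0.3]
  force: 30

```text
time: 3.42
tool_pos: [0.4384, 0.2315, 0.0133]
tool_rot: [-3.141, 0.499, -0.262]
contact_force: [-0.0, -0.6, -0.1]
opening: 0.0563
grip_force: 0.0
```

Request:
apply_moves:
  delta_pos:
    - [0,0,0]
    - [0,0,0]
    - [0,0,0]
    - [0,0,0]
    - [0,0,0]
    - [0,0,0]
  dr:
    - [0,0,0]
    - [0,0,0]
    - [0,0,0]
    - [0,0,0]
    - [0,0,0]
    - [0,0,0]
  jaw: [0.3,0.3,0.3,0.3,0.3,0.3]

```text
time: 3.92
tool_pos: [0.4386, 0.2319, 0.0132]
tool_rot: [-3.14, 0.498, -0.262]
contact_force: [4.0, 4.3, 4.5]
opening: 0.0436
grip_force: 30.1
```

```bash
python3 - <<'E'
from h import *
from scipy.optimize import least_squares
st=telemetry.observe(); print({k:np.round(v,4) for k,v in st.items() if k in("opening","grip_force","tool_pos","contact_force","qpos")})
D=[([-1.48901915,.342644912,1.52486426,2e-6,1.27541439,-.146025465],[.11854174,-.51104031,.1880387,-3.1402762,-.000195652,.2278019]),
([-.836309473,.155712255,1.66778643,-4.4e-5,1.31813544,.506979128],np.load("w1.npy")),
([.1707,.7587,1.4187,.2053,1.4318,1.9285],[.4452,.2272,.0238,3.1395,.5042,-.2647]),
(st["qpos"],np.r_[st["tool_pos"],st["tool_rot"]])]
np.save("D.npy",np.array([np.r_[a,b] for a,b in D]))
def fk(q,p,s4=1):
    d,L2,e,L3,Lt,o1,o2=p
    M=np.eye(4)
    def step(ax,a,t):
        nonlocal M
        N=np.eye(4);N[:3,:3]=R.from_euler(ax,a).as_matrix();N[:3,3]=N[:3,:3]@np.array(t);M=M@N
    step("z",q[0],[0,0,d]);step("y",q[1],[0,o1,L2]);step("y",q[2],[e,0,0]);step("z",s4*q[3],[0,0,L3]);step("y",q[4],[0,o2,0]);step("z",q[5],[0,0,Lt]);
    return M
for s4 in(1,-1):
    def res(p):
        out=[]
        for q,m in D:
            out+=list(fk(q,p,s4)[:3,3]-m[:3])
        return out
    r=least_squares(res,[.2,.5,.04,.38,.33,.0766,0]);print(s4,r.x.round(4),np.abs(r.fun).max())
    for q,m in D[2:]:
        A=fk(q,r.x,s4)[:3,:3];B=R.from_euler("xyz",m[3:]).as_matrix();print((A.T@B).round(3).tolist())
E
```

```text
{'qpos': array([0.1797, 0.7616, 1.4466, 0.2107, 1.394 , 1.9268]), 'tool_pos': array([0.4386, 0.2319, 0.0132]), 'contact_force': array([3.9572, 4.271 , 4.5404]), 'grip_force': np.float64(30.1077), 'opening': np.float64(0.0436)}
1 [2.229e-01 5.063e-01 4.670e-02 3.796e-01 3.561e-01 7.630e-02 1.000e-04] 1.9406731781163034e-05
[[-0.0, -1.0, -0.0], [1.0, -0.0, -0.0], [0.0, -0.0, 1.0]]
[[0.0, -1.0, 0.0], [1.0, 0.0, -0.0], [0.0, 0.0, 1.0]]
-1 [ 0.5582  0.7069  1.1994  0.6514 -0.2981  0.3216 -0.2419] 0.019688574106308143
[[-0.029, -0.927, 0.374], [0.988, -0.082, -0.128], [0.149, 0.366, 0.918]]
[[-0.044, -0.923, 0.383], [0.987, -0.1, -0.126], [0.155, 0.372, 0.915]]
```

```bash
cat > kin.py <<'E'
from h import *
from scipy.optimize import least_squares
from scipy.spatial.transform import Slerp
d,L2,e,L3,Lt,o1,o2=2.229e-01,5.063e-01,4.670e-02,3.796e-01,3.561e-01,7.630e-02,1e-4
lo=np.array([-2.53,-.77,.04,-1,.28,-3.11]);hi=np.array([2.53,2.02,2.7,4.14,2.66,3.11])
C=np.array([[0,-1,0],[1,0,0],[0,0,1.]])
def fk(q,full=False):
    M=np.eye(4);P=[]
    for ax,a,t in zip("zyyzyz",q,[[0,0,d],[0,o1,L2],[e,0,0],[0,0,L3],[0,o2,0],[0,0,Lt]]):
        N=np.eye(4);N[:3,:3]=R.from_euler(ax,a).as_matrix();N[:3,3]=N[:3,:3]@np.array(t);M=M@N;P.append(M[:3,3].copy())
    r=M[:3,3],M[:3,:3]@C
    return (*r,P) if full else r
def ik(p,Rm,q0):
    def f(q):
        a,b=fk(q); return np.r_[(a-p)*5,R.from_matrix(b.T@Rm).as_rotvec()]
    s=least_squares(f,np.clip(q0,lo+1e-3,hi-1e-3),bounds=(lo,hi)); return s.x,np.abs(s.fun).max()
E
python3 - <<'E'
from kin import *
st=telemetry.observe();R0=R.from_euler("xyz",st["tool_rot"]);y=-.263
ax=-np.array([-np.sin(y),np.cos(y),0])
up=R.from_rotvec(ax*np.pi/2)*R0
for deg in (0,20,40,60,80,100):
    ph=np.radians(deg);Rf=R.from_euler("z",ph-y)*up
    h=np.array([np.cos(ph),np.sin(ph),0]);p=np.array([.465,-.008,.0805])+.0098*h
    sl=Slerp([0,1],R.concatenate([R0,Rf]));q=st["qpos"];w=0;n=24
    p1=st["tool_pos"]+[0,0,.15];mx=0
    for k in np.linspace(0,1,n+1):
        qq,er=ik(p1+(p+[0,0,.08]-p1)*k,sl(k).as_matrix(),q);mx=max(mx,np.abs(qq-q)[3:].max() if k>0 else 0);q=qq;w=max(w,er)
    q,er=ik(p,Rf.as_matrix(),q); P=fk(q,True)[2]
    print(deg,"path err",round(w,4),"dq",round(mx,2),"final err",round(er,4),q.round(2),"elbow",P[1].round(2),"wrist",P[3].round(2),"rv",(Rf*R0.inv()).as_rotvec().round(3))
E
```

```text
0 path err 0.0807 dq 1.17 final err 0.0936 [-0.47  0.54  2.7   2.69  1.07 -1.62] elbow [ 0.27 -0.05  0.66] wrist [ 0.19 -0.01  0.28] rv [-0.206 -1.561  0.206]
20 path err 0.0 dq 0.31 final err 0.0 [-0.92  0.69  2.66  1.97  1.15 -1.8 ] elbow [ 0.26 -0.21  0.61] wrist [ 0.18 -0.11  0.25] rv [ 0.068 -1.59   0.479]
40 path err 0.0 dq 0.21 final err 0.0 [-0.97  0.63  2.39  1.41  1.09 -1.43] elbow [ 0.23 -0.2   0.63] wrist [ 0.23 -0.2   0.25] rv [ 0.35  -1.583  0.749]
60 path err 0.0 dq 0.18 final err 0.0 [-0.9   0.67  2.1   1.05  1.24 -1.2 ] elbow [ 0.25 -0.2   0.62] wrist [ 0.31 -0.27  0.25] rv [ 0.637 -1.54   1.015]
80 path err 0.0 dq 0.16 final err 0.0 [-0.79  0.74  1.83  0.81  1.44 -1.11] elbow [ 0.3  -0.19  0.6 ] wrist [ 0.41 -0.31  0.25] rv [ 0.927 -1.457  1.274]
100 path err 0.0 dq 0.15 final err 0.0 [-0.66  0.84  1.57  0.63  1.66 -1.1 ] elbow [ 0.34 -0.17  0.56] wrist [ 0.52 -0.31  0.25] rv [ 1.219 -1.332  1.524]
```

Request:
apply_moves:
  delta_pos:
    - [0,0,0.05]
    - [0,0,0.12]
    - [0,0,0.2]
    - [0,0,0.28]
    - [0,-0.03,0.36]
    - [0.01,-0.06,0.4]
    - [0.02,-0.1,0.4]
    - [0.02,-0.14,0.4]
  dr:
    - [0,0,0]
    - [0,0,0]
    - [0.04,-0.1,0.06]
    - [0.09,-0.22,0.14]
    - [0.15,-0.36,0.24]
    - [0.21,-0.5,0.33]
    - [0.265,-0.64,0.42]
    - [0.3185,-0.77,0.5075]
  jaw: [0.3,0.3,0.3,0.3,0.3,0.3,0.3,0.3]

```text
time: 4.58
tool_pos: [0.4459, 0.1744, 0.1733]
tool_rot: [-2.937, 0.128, 0.064]
contact_force: [0.2, -0.5, -2.2]
opening: 0.0426
grip_force: 29.8
```

Request:
apply_moves:
  delta_pos:
    - [0.01,-0.04,0]
    - [0.01,-0.08,0]
    - [0.02,-0.12,0]
    - [0.02,-0.16,0]
    - [0.02,-0.2,0]
    - [0.02,-0.2,0]
  dr:
    - [0.06,-0.15,0.1]
    - [0.13,-0.31,0.2]
    - [0.19,-0.46,0.3]
    - [0.26,-0.62,0.41]
    - [0.3185,-0.77,0.5075]
    - [0.3185,-0.77,0.5075]
  jaw: [0.3,0.3,0.3,0.3,0.3,0.3]

```text
time: 5.08
tool_pos: [0.4509, 0.0928, 0.1709]
tool_rot: [-2.851, -0.273, 0.314]
contact_force: [-0.2, 0.5, -3.5]
opening: 0.0429
grip_force: 29.7
```

Request:
apply_moves:
  delta_pos:
    - [0.01,-0.04,0]
    - [0.01,-0.08,0]
    - [0.02,-0.12,0]
    - [0.02,-0.15,0]
    - [0.02,-0.15,0]
    - [0.02,-0.15,0]
  dr:
    - [0.06,-0.15,0.1]
    - [0.13,-0.31,0.2]
    - [0.19,-0.46,0.3]
    - [0.26,-0.62,0.41]
    - [0.3185,-0.77,0.5075]
    - [0.3185,-0.77,0.5075]
  jaw: [0.3,0.3,0.3,0.3,0.3,0.3]

```text
time: 5.58
tool_pos: [0.4606, 0.0349, 0.1714]
tool_rot: [-2.872, -0.69, 0.58]
contact_force: [-0.9, -0.7, -3.3]
opening: 0.0433
grip_force: 29.7
```

Request:
apply_moves:
  delta_pos:
    - [0.005,-0.02,0]
    - [0.01,-0.04,0]
    - [0.015,-0.06,0]
    - [0.02,-0.08,0]
    - [0.02,-0.09,0]
    - [0.02,-0.09,0]
    - [0.02,-0.09,0]
    - [0.02,-0.09,0]
  dr:
    - [0.06,-0.15,0.1]
    - [0.13,-0.31,0.2]
    - [0.19,-0.46,0.3]
    - [0.26,-0.62,0.41]
    - [0.3185,-0.77,0.5075]
    - [0.3185,-0.77,0.5075]
    - [0.3185,-0.77,0.5075]
    - [0.3185,-0.77,0.5075]
  jaw: [0.3,0.3,0.3,0.3,0.3,0.3,0.3,0.3]

```text
time: 6.25
tool_pos: [0.4695, 0.0003, 0.1726]
tool_rot: [-3.135, -1.07, 1.042]
contact_force: [0.1, -0.0, -1.7]
opening: 0.043
grip_force: 29.7
```

```bash
python3 - <<'E'
from kin import *
st=telemetry.observe();print({k:np.round(v,4) for k,v in st.items() if k in("time","opening","grip_force","tool_pos","contact_force","qpos")})
Rm=R.from_euler("xyz",st["tool_rot"]).as_matrix();print(Rm.round(3))
im=eyes.read_camera("scene");i2=eyes.read_camera("top")
a=cv2.resize(im[80:230,180:340],None,fx=2.4,fy=2.4);b=cv2.resize(i2[150:300,200:360],None,fx=2.4,fy=2.4)
cv2.imwrite("pics/p1.png",np.hstack([a,b])[:,:,::-1])
E
```

```text
{'time': np.float64(6.25), 'qpos': array([-0.8969,  0.4532,  2.0596,  0.9839,  1.3703, -0.9749]), 'tool_pos': array([4.695e-01, 3.000e-04, 1.726e-01]), 'contact_force': array([ 0.0626, -0.0478, -1.7134]), 'grip_force': np.float64(29.6694), 'opening': np.float64(0.043)}
[[ 0.242  0.866  0.437]
 [ 0.415 -0.5    0.761]
 [ 0.877 -0.003 -0.48 ]]
```

View pics/p1.png

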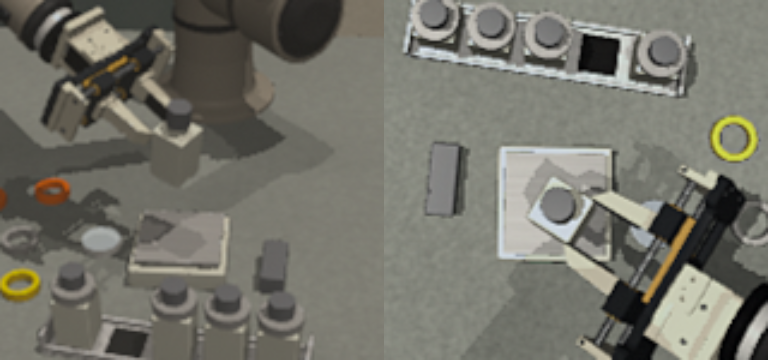

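The bottle hangs upright over the pan in both views: scene crop (178,130), and cap at top crop (560,205), which is inside the pan. I'll lower it.

Request:
apply_moves:
  delta_pos:
    - [0,0,-0.04]
    - [0,0,-0.09]
    - [0,0,-0.14]
    - [0,0,-0.18]
    - [0,0,-0.205]
    - [0,0,-0.215]
    - [0,0,-0.22]
    - [0,0,-0.22]
  dr:
    - [0,0,0]
    - [0,0,0]
    - [0,0,0]
    - [0,0,0]
    - [0,0,0]
    - [0,0,0]
    - [0,0,0]
    - [0,0,0]
  jaw: [0.3,0.3,0.3,0.3,0.3,0.3,0.3,0.3]

```text
time: 7.02
tool_pos: [0.4701, -0.0004, 0.0853]
tool_rot: [3.14, -1.071, 1.05]
contact_force: [0.1, 0.0, -2.6]
opening: 0.0436
grip_force: 29.7
```

Request:
apply_moves:
  delta_pos:
    - [0,0,-0.0025]
    - [0,0,-0.005]
    - [0,0,-0.005]
    - [0,0,-0.005]
  dr:
    - [0,0,0]
    - [0,0,0]
    - [0,0,0]
    - [0,0,0]
  jaw: [0.3,0.3,0.3,0.3]

```text
time: 7.35
tool_pos: [0.4702, -0.0005, 0.0843]
tool_rot: [3.137, -1.073, 1.052]
contact_force: [-3.8, -2.6, 6.1]
opening: 0.0437
grip_force: 29.9
```

Request:
apply_moves:
  delta_pos:
    - [0,0,-0.0025]
    - [0,0,-0.0025]
    - [0,0,-0.0025]
  dr:
    - [0,0,0]
    - [0,0,0]
    - [0,0,0]
  jaw: [0.3,0.3,0.3]

```text
time: 7.6
tool_pos: [0.4702, -0.0004, 0.0841]
tool_rot: [3.137, -1.075, 1.052]
contact_force: [-6.1, -4.8, 11.3]
opening: 0.0431
grip_force: 30.0
```

Request:
apply_moves:
  delta_pos:
    - [0,0,0.0025]
    - [0,0,0.005]
    - [0,0,0.005]
    - [0,0,0.005]
  dr:
    - [0,0,0]
    - [0,0,0]
    - [0,0,0]
    - [0,0,0]
  jaw: [0.3,0.3,0.3,0.3]

```text
time: 7.93
tool_pos: [0.4701, -0.0006, 0.0844]
tool_rot: [3.139, -1.072, 1.05]
contact_force: [-3.3, -2.9, 3.9]
opening: 0.0431
grip_force: 29.8
```

Request:
apply_moves:
  delta_pos:
    - [0,0,0]
    - [0,0,0]
    - [0,0,0]
    - [0,0,0]
    - [0,0,0]
    - [0,0,0]
    - [0,0,0]
    - [0,0,0]
  dr:
    - [0,0,0]
    - [0,0,0]
    - [0,0,0]
    - [0,0,0]
    - [0,0,0]
    - [0,0,0]
    - [0,0,0]
    - [0,0,0]
  jaw: [0.5,0.55,0.6,0.7,0.8,0.8,0.8,0.8]

```text
time: 8.6
tool_pos: [0.47, -0.0005, 0.0838]
tool_rot: [3.14, -1.071, 1.049]
contact_force: [-0.2, -0.1, 0.6]
opening: 0.073
grip_force: 0.0
```

```bash
python3 - <<'E'
from kin import *
i2=eyes.read_camera("top"); im=eyes.read_camera("scene")
a=cv2.resize(im[110:260,160:320],None,fx=2.4,fy=2.4);b=cv2.resize(i2[150:300,200:360],None,fx=2.4,fy=2.4)
cv2.imwrite("pics/p2.png",np.hstack([a,b])[:,:,::-1])
E
```

View pics/p2.png

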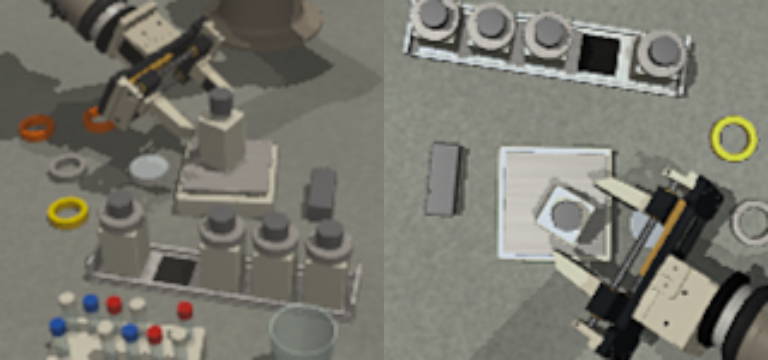

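Request:
apply_moves:
  delta_pos:
    - [-0.01,-0.02,0.012]
    - [-0.03,-0.05,0.032]
    - [-0.055,-0.095,0.06]
    - [-0.08,-0.14,0.09]
    - [-0.11,-0.19,0.12]
    - [-0.13,-0.22,0.15]
    - [-0.13,-0.22,0.2]
    - [-0.13,-0.22,0.25]
  dr:
    - [0,0,0]
    - [0,0,0]
    - [0,0,0]
    - [0,0,0]
    - [0,0,0]
    - [-0.2,0.12,0]
    - [-0.4,0.24,0]
    - [-0.62,0.356,0]
  jaw: [1,1,1,1,1,1,1,1]

```text
time: 9.37
tool_pos: [0.4174, -0.0912, 0.1844]
tool_rot: [3.142, -0.709, 1.042]
contact_force: [0.3, 0.3, -0.6]
opening: 0.0917
grip_force: 0.0
```

Request:
apply_moves:
  delta_pos:
    - [0,0,0.06]
    - [0,0,0.12]
    - [0,0,0.18]
    - [0,0.01,0.24]
    - [0,0.03,0.24]
    - [0,0.05,0.24]
    - [0,0.05,0.24]
    - [0,0.05,0.24]
  dr:
    - [-0.2,0.12,0]
    - [-0.4,0.24,0]
    - [-0.62,0.356,0]
    - [-0.7,0.4,0]
    - [-0.8,0.46,0]
    - [-0.9,0.516,0]
    - [-1,0.574,0]
    - [-1,0.574,0]
  jaw: [1,1,1,1,1,1,1,1]

```text
time: 10.03
tool_pos: [0.418, -0.0677, 0.2809]
tool_rot: [3.138, -0.135, 1.051]
contact_force: [-0.5, 0.0, -0.3]
opening: 0.0919
grip_force: 0.0
```

```bash
python3 - <<'E'
from kin import *
T=cam("top");S=cam("scene")
x=tri([(T,(276.0,240.1)),(S,(252.2,150.1))]);print("cap tri",x,at(T,(276,240.1),.144))
i2=eyes.read_camera("top"); im=eyes.read_camera("scene");st=telemetry.observe();w=eyes.read_camera("wrist")
for n,i in(("t3",i2),("s3",im),("w4",w)):cv2.imwrite(f"pics/{n}.png",i[:,:,::-1])
print(st["tool_pos"],st["tool_rot"],st["qpos"])
print("pred in wrist",proj(cam("wrist",st),x[0]),"top",proj(T,x[0]))
a=cv2.resize(i2[190:290,225:325],None,fx=4,fy=4)
b=cv2.resize(w[0:300,60:460],None,fx=1,fy=1)
cv2.imwrite("pics/p3.png",np.hstack([a[:300],b])[:,:,::-1])
E
```

```text
cap tri (array([ 0.45431525, -0.01555161,  0.13749048]), np.float64(0.0021758116583482996)) [ 0.45471669 -0.01676936  0.144     ]
[ 0.41766663 -0.06828665  0.2799867 ] [ 3.13989143 -0.13801469  1.05023271] [-0.46259873  0.06019492  1.64083401  0.1390246   1.43213606  0.03941767]
pred in wrist [261.82833933 126.03070868] top [275.34306074 240.14512115]
```

View pics/p3.png

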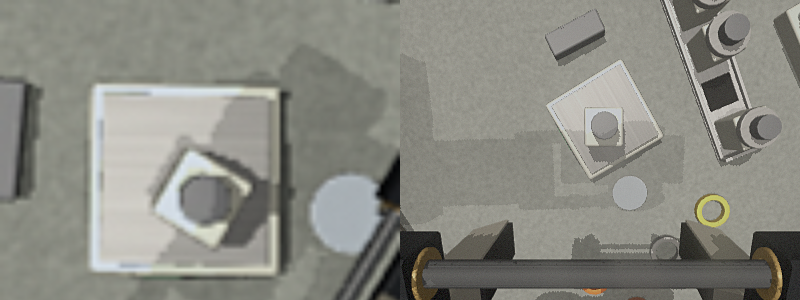

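The bottle stands freely on the pan. Its cap is at wrist (264,124) and top (276,239), and the sides are square to the tool. The pad is at wrist (380,90).

```bash
python3 - <<'E'
from kin import *
T=cam("top");S=cam("scene")
st=dict(tool_pos=np.array([0.41766663,-0.06828665,0.2799867]),tool_rot=np.array([3.13989143,-0.13801469,1.05023271]));W=cam("wrist",st)
w=cv2.imread("pics/w4.png",0);t=cv2.imread("pics/t3.png",0)
# pad blob
def blob(im,x0,y0,x1,y1,th):
    n,l,s,c=cv2.connectedComponentsWithStats((im[y0:y1,x0:x1]<th).astype(np.uint8));k=1+np.argmax(s[1:,4])
    cnt=cv2.findContours((l==k).astype(np.uint8),0,2)[0][0]+[x0,y0]
    return c[k]+[x0,y0],s[k,4],cv2.boxPoints(cv2.minAreaRect(cnt.astype(np.float32)))
for n,im,c,box in(("w",w,W,(350,60,410,120)),("t",t,T,(275,155,305,190))):
    m,a,bx=blob(im,*box,45);P=np.array([at(c,p,.007) for p in bx]);e=P[1]-P[0];f=P[2]-P[1]
    print(n,m,a,"pad",at(c,m,.007).round(4),"yaw",[(np.arctan2(v[1],v[0])%(np.pi/2)-np.pi/2).round(3) for v in(e,f)],np.linalg.norm(e).round(4),np.linalg.norm(f).round(4))
    globals()[n+"m"]=m
print("pad tri",tri([(W,wm),(T,tm)]))
print("cap tri",tri([(W,(264,124)),(T,(276.1,239.1))]),at(W,(264,124),.144),at(T,(276.1,239.1),.144))
# neighbours' ring tops / caps in wrist
for p in [(389,33),(425,127)]: print("nb wrist",at(W,p,.108).round(4))
# circles
for n,im,c,ctr,rad in(("w",w,W,(264,124),(10,20)),("t",t,T,(276,239),(4,9))):
    x,y=ctr;r=30;cr=cv2.resize(im[y-r:y+r,x-r:x+r],None,fx=4,fy=4,interpolation=cv2.INTER_CUBIC)
    h=cv2.HoughCircles(cv2.GaussianBlur(cr,(7,7),0),cv2.HOUGH_GRADIENT,1,200,param1=60,param2=15,minRadius=rad[0]*4,maxRadius=rad[1]*4)
    if h is not None:
        u=h[0,0]/4; px=(x-r+u[0]-.4,y-r+u[1]-.4);print(n,"cap circ",px,u[2],at(c,px,.144).round(4))
E
```

```text
w [388.   74.5] 8 pad [ 0.6568 -0.0393  0.007 ] yaw [np.float64(-1.297), np.float64(-1.257)] 0.003 0.0052
t [289.06222222 172.25777778] 225 pad [ 0.6354 -0.0549  0.007 ] yaw [np.float64(-0.141), np.float64(-0.139)] 0.0407 0.0416
pad tri (array([ 0.62212331, -0.04275864,  0.08679751]), np.float64(0.00816973574941221))
cap tri (array([ 0.45702029, -0.01590249,  0.15619285]), np.float64(0.0008937252652657976)) [ 0.45714767 -0.01505321  0.144     ] [ 0.45702324 -0.01694651  0.144     ]
nb wrist [0.6324 0.0036 0.108 ]
nb wrist [ 0.6228 -0.1121  0.108 ]
w cap circ (np.float32(264.225), np.float32(124.975)) 14.075 [ 0.4568 -0.0161  0.144 ]
t cap circ (np.float32(276.475), np.float32(239.225)) 7.2 [ 0.4568 -0.0178  0.144 ]
```

Request:
apply_moves:
  delta_pos:
    - [0.03,0.04,0]
    - [0.06,0.08,-0.03]
    - [0.08,0.11,-0.08]
    - [0.098,0.13,-0.14]
    - [0.098,0.13,-0.2]
    - [0.098,0.13,-0.24]
    - [0.098,0.13,-0.24]
    - [0.098,0.13,-0.24]
  dr:
    - [-0.1,0.06,0]
    - [-0.2,0.12,0]
    - [-0.238,0.137,0]
    - [-0.238,0.137,0]
    - [-0.238,0.137,0]
    - [-0.238,0.137,0]
    - [-0.238,0.137,0]
    - [-0.238,0.137,0]
  jaw: [1,1,1,1,1,1,1,1]

```text
time: 10.85
tool_pos: [0.4566, -0.0174, 0.1834]
tool_rot: [-3.141, 0.0, 1.047]
contact_force: [0.7, -0.0, 0.6]
opening: 0.0917
grip_force: 0.0
```

Request:
apply_moves:
  delta_pos:
    - [0.001,0.002,-0.05]
    - [0.001,0.002,-0.1]
    - [0.001,0.002,-0.14]
    - [0.001,0.002,-0.17]
    - [0.001,0.002,-0.17]
    - [0.001,0.002,-0.17]
    - [0.001,0.002,-0.17]
    - [0.001,0.002,-0.17]
  dr:
    - [0,0,0]
    - [0,0,0]
    - [0,0,0]
    - [0,0,0]
    - [0,0,0]
    - [0,0,0]
    - [0,0,0]
    - [0,0,0]
  jaw: [1,0.9,0.7,0.6,0.5,0.45,0.42,0.4]
  force: 20

```text
time: 11.52
tool_pos: [0.4585, -0.0162, 0.1173]
tool_rot: [3.137, -0.001, 1.049]
contact_force: [-0.1, 0.3, -0.0]
opening: 0.0497
grip_force: 0.0
```

Request:
apply_moves:
  delta_pos:
    - [0,0,0]
    - [0,0,0]
    - [0,0,0]
    - [0,0,0]
    - [0,0,0]
    - [0,0,0]
    - [0,0,0]
    - [0,0,0]
  dr:
    - [0,0,0]
    - [0,0,0]
    - [0,0,0]
    - [0,0,0]
    - [0,0,0]
    - [0,0,0]
    - [0,0,0]
    - [0,0,0]
  jaw: [0.36,0.34,0.32,0.3,0.28,0.2,0.2,0.2]

```text
time: 12.18
tool_pos: [0.4576, -0.0157, 0.1158]
tool_rot: [3.14, -0.0, 1.049]
contact_force: [0.2, 0.2, -0.2]
opening: 0.0185
grip_force: 0.0
```

```bash
python3 - <<'E'
from kin import *
st=telemetry.observe();print(st["tool_pos"],st["opening"],st["grip_force"],st["contact_force"])
i2=eyes.read_camera("top"); im=eyes.read_camera("scene");w=eyes.read_camera("wrist")
for n,i in(("t5",i2),("s5",im),("w5",w)):cv2.imwrite(f"pics/{n}.png",i[:,:,::-1])
a=cv2.resize(i2[180:280,215:315],(400,400));b=cv2.resize(im[110:210,190:290],(400,400))
c=cv2.resize(w,(256,192))
o=np.zeros((600,800,3),np.uint8);o[:400]=np.hstack([a,b]);o[400:592,:256]=c;o[400:592,260:660]=cv2.resize(w[180:276,150:350],(400,192))
cv2.imwrite("pics/p4.png",o[:,:,::-1])
E
```

```text
[ 0.45755506 -0.01569638  0.11584935] 0.018498737311392083 0.0 [ 0.15947849  0.17654793 -0.17814496]
```

View pics/p4.png

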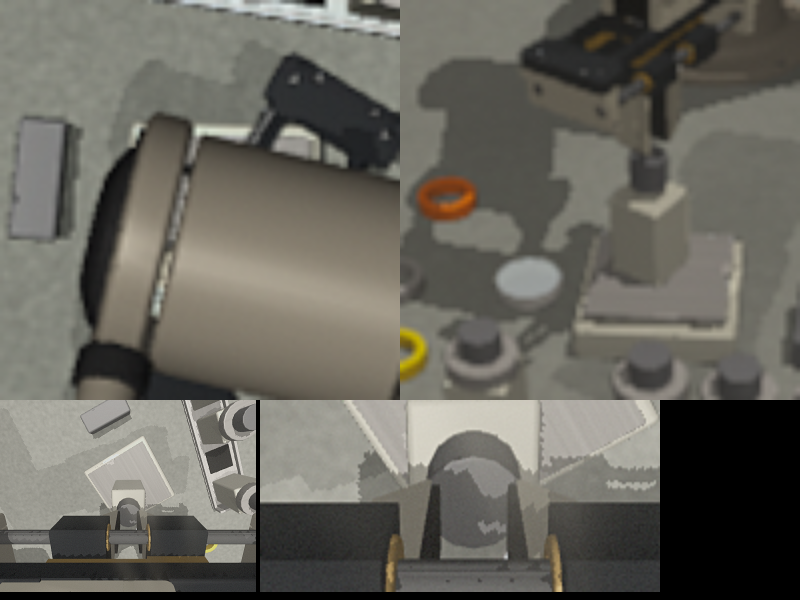

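```bash
python3 - <<'E'
from kin import *
st=telemetry.observe();W=cam("wrist",st);S=cam("scene")
tp=st["tool_pos"]
print("tcp",proj(W,tp),"grasp",proj(W,tp+[0,0,.019]))
h=np.array([.5,.866,0])
for c in [(.457,-.0165,.144),(.457,-.0165,.15)]:
    c=np.array(c);print("cap c",proj(W,c),"front edge",proj(W,c+.015*h),"lowfront",proj(W,c+.015*h-[0,0,.026]),"scene",proj(S,c))
for z in(.13,.137,.144,.15):
    print(z,"disc front edge->",at(W,(257.5,208),z).round(4),"lower edge of wall",at(W,(257.5,195),z-.026).round(4))
print("scene cap top (252.2,150.1)")
s=(190+648/1-400/1,0)
print("scene now cap",proj(S,(.457,-.0165,.144)), "seen about",(190+(648-400)/4,110+152/4), "fingertips seen",(190+(652-400)/4,110+148/4),"proj tcp",proj(S,tp))
E
```

```text
tcp [257.12289427 213.02141453] grasp [257.20693915 224.20858725]
cap c [257.13464397 231.94463601] front edge [257.18978668 207.87275563] lowfront [257.0734819  194.11046161] scene [251.2196837  148.73859954]
cap c [257.16370258 236.37581999] front edge [257.22138317 211.61155544] lowfront [257.09772263 196.97885607] scene [251.16239645 147.04543012]
0.13 disc front edge-> [ 0.4621 -0.0082  0.13  ] lower edge of wall [ 0.4622 -0.0081  0.104 ]
0.137 disc front edge-> [ 0.4634 -0.0059  0.137 ] lower edge of wall [ 0.4633 -0.0061  0.111 ]
0.144 disc front edge-> [ 0.4646 -0.0037  0.144 ] lower edge of wall [ 0.4644 -0.0042  0.118 ]
0.15 disc front edge-> [ 0.4657 -0.0017  0.15  ] lower edge of wall [ 0.4654 -0.0025  0.124 ]
scene cap top (252.2,150.1)
scene now cap [251.2196837  148.73859954] seen about (252.0, 148.0) fingertips seen (253.0, 147.0) proj tcp [251.72760067 156.645052  ]
```

In the last view the cap sits where predicted in the wrist image (front edge at row 208). The fingers closed to 18 mm without any contact, so the cap gives no hold. I'll regrip from above on the upper body instead: with the tips 18 mm below the shoulder, the palm still clears the cap by 14 mm.

Request:
apply_moves:
  delta_pos:
    - [0,0,0]
    - [0,0,0]
    - [0,0,0]
    - [0,0,0]
    - [0,0,0]
    - [0,0,0]
    - [0,0,0]
    - [0,0,0]
  dr:
    - [0,0,0]
    - [0,0,0]
    - [0,0,0]
    - [0,0,0]
    - [0,0,0]
    - [0,0,0]
    - [0,0,0]
    - [0,0,0]
  jaw: [0.3,0.4,0.5,0.6,0.7,0.8,0.9,0.9]
  force: 25

```text
time: 13.0
tool_pos: [0.4576, -0.0157, 0.1159]
tool_rot: [3.14, -0.0, 1.049]
contact_force: [-0.2, 1.0, 0.6]
opening: 0.0672
grip_force: 0.0
```

Request:
apply_moves:
  delta_pos:
    - [0,0,0]
    - [0,0,0]
    - [0,0,0]
    - [0,0,0]
    - [0,0,-0.015]
    - [0,0,-0.03]
    - [0,0,-0.05]
    - [0,0,-0.06]
  dr:
    - [0,0,0]
    - [0,0,0]
    - [0,0,0]
    - [0,0,0]
    - [0,0,0]
    - [0,0,0]
    - [0,0,0]
    - [0,0,0]
  jaw: [0.9,0.9,0.9,0.9,0.9,0.9,0.9,0.9]

```text
time: 13.67
tool_pos: [0.4568, -0.0156, 0.0905]
tool_rot: [3.142, 0.0, 1.049]
contact_force: [-0.6, -0.2, 0.3]
opening: 0.0829
grip_force: 0.0
```

```bash
python3 - <<'E'
from kin import *
st=telemetry.observe();print(st["tool_pos"],st["opening"],st["contact_force"])
w=eyes.read_camera("wrist");cv2.imwrite("pics/w6.png",w[:,:,::-1]);W=cam("wrist",st)
h=np.array([.5,.866,0]);g=cv2.cvtColor(w,cv2.COLOR_RGB2GRAY)
c=np.array([.457,-.0165,.144]);print([proj(W,c+.015*h).round(1),proj(W,c+.015*h-[0,0,.026]).round(1)])
print(g[150:240:2,257].tolist())
# left/right body edges on shoulder ahead of the cap
p=c+.019*h;p[2]=.110;print("row",proj(W,p));r=int(proj(W,p)[1]);print(r,g[r,190:325:2].tolist())
n=np.array([.866,-.5,0]);print(proj(W,p+.023*n),proj(W,p-.023*n))
E
```

```text
[ 0.45681186 -0.01556423  0.0904558 ] 0.08293580555243214 [-0.587923   -0.21206514  0.31470251]
[array([258.6, 225.2]), array([258.3, 207.1])]
[161, 161, 162, 163, 162, 161, 159, 164, 129, 127, 132, 132, 131, 133, 130, 131, 134, 136, 136, 135, 172, 183, 185, 186, 186, 189, 185, 186, 188, 112, 108, 101, 97, 96, 95, 98, 90, 90, 136, 120, 123, 122, 121, 86, 80]
row [258.28208471 196.15750706]
196 [141, 151, 178, 192, 159, 161, 157, 156, 152, 155, 156, 155, 157, 161, 163, 156, 183, 194, 196, 192, 192, 195, 193, 195, 194, 193, 193, 192, 193, 191, 188, 188, 188, 187, 186, 189, 186, 186, 186, 185, 190, 186, 185, 184, 185, 185, 184, 185, 185, 187, 183, 174, 164, 164, 155, 158, 158, 160, 161, 160, 159, 152, 155, 155, 152, 158, 158, 155]
[296.90916794 196.22364096] [219.66134351 196.09138402]
```

Request:
apply_moves:
  delta_pos:
    - [0,0,0]
    - [0,0,0]
    - [0,0,0]
    - [0,0,0]
    - [0,0,0]
    - [0,0,0]
    - [0,0,0]
    - [0,0,0]
  dr:
    - [0,0,0]
    - [0,0,0]
    - [0,0,0]
    - [0,0,0]
    - [0,0,0]
    - [0,0,0]
    - [0,0,0]
    - [0,0,0]
  jaw: [0.6,0.55,0.53,0.51,0.49,0.47,0.45,0.43]
  force: 25

```text
time: 14.38
tool_pos: [0.4576, -0.0157, 0.092]
tool_rot: [3.14, -0.0, 1.049]
contact_force: [-0.1, -0.4, -0.4]
opening: 0.0407
grip_force: 0.0
```

Request:
apply_moves:
  delta_pos:
    - [0,0,0]
    - [0,0,0]
    - [0,0,0]
    - [0,0,0]
    - [0,0,0]
    - [0,0,0]
  dr:
    - [0,0,0]
    - [0,0,0]
    - [0,0,0]
    - [0,0,0]
    - [0,0,0]
    - [0,0,0]
  jaw: [0.3,0.3,0.3,0.3,0.3,0.3]

```text
time: 14.88
tool_pos: [0.4576, -0.0157, 0.0919]
tool_rot: [3.14, -0.0, 1.049]
contact_force: [-0.2, -0.3, 0.2]
opening: 0.029
grip_force: 25.0
```

Grip is 29 mm at 25 N, which is the 30 mm cap. So the real fingertips sit about 25 mm short of the nominal TCP, and this is in fact a good cap grip. I'll lift and check.

Request:
apply_moves:
  delta_pos:
    - [0,0,0.01]
    - [0,0,0.04]
    - [0,0,0.09]
    - [0,0,0.15]
    - [0,0,0.21]
    - [0,0,0.25]
    - [0,0,0.26]
    - [0,0,0.26]
  dr:
    - [0,0,0]
    - [0,0,0]
    - [0,0,0]
    - [0,0,0]
    - [0,0,0]
    - [0,0,0]
    - [0,0,0]
    - [0,0,0]
  jaw: [0.2,0.2,0.2,0.2,0.2,0.2,0.2,0.2]

```text
time: 15.55
tool_pos: [0.4579, -0.0158, 0.1966]
tool_rot: [3.138, -0.001, 1.049]
contact_force: [0.3, -0.4, -3.0]
opening: 0.0294
grip_force: 25.0
```

```bash
python3 - <<'E'
from kin import *
st=telemetry.observe();print(st["tool_pos"],st["opening"],st["contact_force"],st["grip_force"])
w=eyes.read_camera("wrist");s=eyes.read_camera("scene")
for n,i in(("w7",w),("s7",s)):cv2.imwrite(f"pics/{n}.png",i[:,:,::-1])
w6=cv2.imread("pics/w6.png",0);g=cv2.cvtColor(w,cv2.COLOR_RGB2GRAY)
# cap/shoulder geometry in the hand: column profile
print(g[120:240:3,257].tolist()); print(g[196,190:325:3].tolist())
s5=cv2.imread("pics/s5.png");d=cv2.absdiff(s[:,:,::-1].copy(),s5).max(2)
# white body of lifted bottle in scene
S=cam("scene");o=np.array([.457,-.0165,0])
print("scene pred cap top",proj(S,o+[0,0,.144+.104]),"foot",proj(S,o+[0,0,.04+.104]))
x=int(proj(S,o+[0,0,.18])[0]); gs=cv2.cvtColor(s,cv2.COLOR_RGB2GRAY);print(x,[(r,int(gs[r,x])) for r in range(100,190,3)])
E
```

```text
[ 0.4579263  -0.0157622   0.19658805] 0.029397052515665944 [ 0.2527633  -0.43383945 -2.96771394] 24.9985134601593
[181, 184, 183, 185, 181, 181, 176, 183, 182, 178, 178, 178, 179, 177, 179, 163, 149, 152, 152, 151, 153, 152, 151, 174, 204, 207, 206, 206, 205, 133, 115, 113, 106, 107, 98, 147, 137, 138, 130, 93]
[160, 160, 162, 158, 157, 156, 172, 176, 178, 177, 197, 215, 213, 212, 215, 213, 213, 210, 211, 209, 207, 207, 206, 203, 202, 206, 204, 204, 204, 205, 203, 205, 203, 204, 185, 180, 173, 168, 183, 174, 176, 180, 175, 168, 173]
scene pred cap top [250.16634445 117.60633619] foot [251.2196837  148.73859954]
250 [(100, 37), (103, 62), (106, 46), (109, 80), (112, 82), (115, 70), (118, 80), (121, 77), (124, 93), (127, 60), (130, 131), (133, 125), (136, 93), (139, 93), (142, 93), (145, 92), (148, 93), (151, 94), (154, 128), (157, 124), (160, 122), (163, 124), (166, 124), (169, 121), (172, 115), (175, 127), (178, 123), (181, 123), (184, 121), (187, 122)]
```

Request:
apply_moves:
  delta_pos:
    - [0.03,-0.01,0]
    - [0.08,-0.02,0]
    - [0.14,-0.03,0]
    - [0.2,-0.045,0]
    - [0.27,-0.06,0]
    - [0.33,-0.075,0]
    - [0.38,-0.085,0]
    - [0.42,-0.095,0]
  dr:
    - [0,0,0.1]
    - [0,0,0.2]
    - [0,0,0.3]
    - [0,0,0.4]
    - [0,0,0.5]
    - [0,0,0.6]
    - [0,0,0.7]
    - [0,0,0.774]
  jaw: [0.2,0.2,0.2,0.2,0.2,0.2,0.2,0.2]

```text
time: 16.32
tool_pos: [0.6261, -0.0539, 0.1931]
tool_rot: [-3.14, -0.0, 1.439]
contact_force: [0.4, -0.6, -3.4]
opening: 0.0291
grip_force: 25.0
```

Request:
apply_moves:
  delta_pos:
    - [0.015,-0.003,0]
    - [0.0235,-0.004,0]
    - [0.0235,-0.004,0]
    - [0.0235,-0.004,0]
    - [0.0235,-0.004,0]
  dr:
    - [0,0,0]
    - [0,0,0]
    - [0,0,0]
    - [0,0,0]
    - [0,0,0]
  jaw: [0.2,0.2,0.2,0.2,0.2]

```text
time: 16.73
tool_pos: [0.6342, -0.055, 0.1959]
tool_rot: [3.14, -0.0, 1.436]
contact_force: [0.7, 0.6, -2.5]
opening: 0.0292
grip_force: 25.0
```

```bash
python3 - <<'E'
from kin import *
st=telemetry.observe();print(st["tool_pos"],st["tool_rot"],st["qpos"].round(2))
w=eyes.read_camera("wrist");t=eyes.read_camera("top")
for n,i in(("w8",w),("t8",t)):cv2.imwrite(f"pics/{n}.png",i[:,:,::-1])
W=cam("wrist",st);T=cam("top");g=cv2.cvtColor(w,cv2.COLOR_RGB2GRAY)
u=np.array([np.cos(-.135),np.sin(-.135),0]);v=np.array([-u[1],u[0],0])
for a,b in((1,1),(1,-1),(-1,1),(-1,-1)):
    p=np.array([.635,-.0553,.007])+.022*a*u+.022*b*v;print("pad corner wrist",proj(W,p).round(0),"top",proj(T,p).round(0))
g=cv2.GaussianBlur(g,(3,3),0)
# neighbour caps circles in wrist
for k in(60,-60,120,180):
    c=np.array([.635,-.0553,.11])+v*k/1000;print("nb",k,proj(W,c).round(0))
h=cv2.HoughCircles(g,cv2.HOUGH_GRADIENT,1,30,param1=60,param2=22,minRadius=12,maxRadius=45)
print(h[0].round(0) if h is not None else None)
# bottle's shoulder edges in hand for yaw: canny + lines
l=cv2.HoughLinesP(cv2.Canny(g[120:225,200:315],40,120),1,np.pi/360,20,minLineLength=20,maxLineGap=4)
print([] if l is None else [(x[0]+[200,120,200,120]).tolist() for x in l])
E
```

```text
[ 0.63416051 -0.05496673  0.19589024] [ 3.14040314e+00 -1.97642051e-04  1.43601722e+00] [-0.21  0.55  1.18  0.    1.42 -0.07]
pad corner wrist [275. 141.] top [283. 163.]
pad corner wrist [275. 176.] top [298. 166.]
pad corner wrist [240. 141.] top [280. 179.]
pad corner wrist [240. 176.] top [296. 182.]
nb 60 [258. 115.]
nb -60 [258. 239.]
nb 120 [258.  40.]
nb 180 [258. -44.]
[[258. 110.  27.]
 [258.  44.  27.]
 [258. 238.  29.]
 [368. 140.  41.]
 [120. 230.  22.]
 [400. 202.  27.]
 [374.   2.  21.]
 [ 60. 294.  14.]]
[[232, 165, 280, 164], [283, 149, 283, 121], [235, 189, 255, 189], [233, 151, 233, 123], [286, 167, 293, 195], [292, 216, 314, 216], [230, 128, 231, 164], [235, 134, 236, 164], [200, 216, 228, 216], [280, 165, 280, 124], [220, 189, 228, 166], [239, 142, 275, 140], [220, 217, 221, 184], [292, 217, 292, 197]]
```

Request:
apply_moves:
  delta_pos:
    - [0.001,0,-0.03]
    - [0.002,0,-0.08]
    - [0.002,0,-0.14]
    - [0.002,0,-0.2]
    - [0.002,0,-0.26]
    - [0.002,0,-0.3]
    - [0.002,0,-0.32]
    - [0.002,0,-0.325]
  dr:
    - [0,0,0]
    - [0,0,0]
    - [0,0,0]
    - [0,0,0]
    - [0,0,0]
    - [0,0,0]
    - [0,0,0]
    - [0,0,0]
  jaw: [0.2,0.2,0.2,0.2,0.2,0.2,0.2,0.2]

```text
time: 17.5
tool_pos: [0.6347, -0.0551, 0.0645]
tool_rot: [-3.141, -0.0, 1.436]
contact_force: [0.1, -1.2, -2.6]
opening: 0.0294
grip_force: 25.0
```

Request:
apply_moves:
  delta_pos:
    - [0,0,-0.003]
    - [0,0,-0.006]
    - [0,0,-0.009]
    - [0,0,-0.011]
    - [0,0,-0.011]
  dr:
    - [0,0,0]
    - [0,0,0]
    - [0,0,0]
    - [0,0,0]
    - [0,0,0]
  jaw: [0.2,0.2,0.2,0.2,0.2]

```text
time: 17.92
tool_pos: [0.636, -0.0553, 0.062]
tool_rot: [3.139, -0.0, 1.436]
contact_force: [-0.6, 0.2, -4.1]
opening: 0.0292
grip_force: 25.0
```

Request:
apply_moves:
  delta_pos:
    - [0,0,-0.003]
    - [0,0,-0.005]
    - [0,0,-0.005]
    - [0,0,-0.005]
  dr:
    - [0,0,0]
    - [0,0,0]
    - [0,0,0]
    - [0,0,0]
  jaw: [0.2,0.2,0.2,0.2]

```text
time: 18.25
tool_pos: [0.6357, -0.0553, 0.0594]
tool_rot: [3.14, -0.0, 1.436]
contact_force: [-0.0, 0.2, -3.1]
opening: 0.0289
grip_force: 25.0
```

Request:
apply_moves:
  delta_pos:
    - [0,0,-0.0025]
    - [0,0,-0.0025]
    - [0,0,-0.0025]
  dr:
    - [0,0,0]
    - [0,0,0]
    - [0,0,0]
  jaw: [0.2,0.2,0.2]

```text
time: 18.5
tool_pos: [0.636, -0.0553, 0.0589]
tool_rot: [3.139, -0.0, 1.436]
contact_force: [-1.3, -0.7, 1.0]
opening: 0.0295
grip_force: 25.0
```

Request:
apply_moves:
  delta_pos:
    - [0,0,-0.0025]
    - [0,0,-0.0025]
    - [0,0,-0.0025]
  dr:
    - [0,0,0]
    - [0,0,0]
    - [0,0,0]
  jaw: [0.2,0.2,0.2]

```text
time: 18.75
tool_pos: [0.6361, -0.0554, 0.0589]
tool_rot: [3.138, 0.0, 1.436]
contact_force: [-3.1, 0.4, 7.8]
opening: 0.0289
grip_force: 25.0
```

Request:
apply_moves:
  delta_pos:
    - [0,0,-0.0025]
    - [0,0,-0.0025]
    - [0,0,-0.0025]
  dr:
    - [0,0,0]
    - [0,0,0]
    - [0,0,0]
  jaw: [0.2,0.2,0.2]

```text
time: 19.0
tool_pos: [0.6363, -0.0554, 0.0589]
tool_rot: [3.137, 0.0, 1.436]
contact_force: [-4.4, 1.5, 11.8]
opening: 0.0292
grip_force: 25.0
```

Request:
apply_moves:
  delta_pos:
    - [0,0,0.004]
    - [0,0,0.004]
    - [0,0,0.004]
    - [0,0,0.004]
    - [0,0,0.004]
    - [0,0,0.004]
    - [0,0,0.004]
    - [0,0,0.004]
  dr:
    - [0,0,0]
    - [0,0,0]
    - [0,0,0]
    - [0,0,0]
    - [0,0,0]
    - [0,0,0]
    - [0,0,0]
    - [0,0,0]
  jaw: [0.2,0.2,0.35,0.45,0.6,0.6,0.6,0.6]

```text
time: 19.67
tool_pos: [0.6357, -0.0553, 0.0578]
tool_rot: [3.14, -0.0, 1.436]
contact_force: [0.1, 0.3, 0.6]
opening: 0.0543
grip_force: 0.0
```

Request:
apply_moves:
  delta_pos:
    - [0,0,0]
    - [0,0,0.02]
    - [0,0,0.05]
    - [0,0,0.1]
    - [0,0,0.18]
    - [0,0,0.28]
    - [0,0,0.36]
    - [0,0,0.4]
  dr:
    - [0,0,0]
    - [0,0,0]
    - [0,0,0]
    - [0,0,0]
    - [0,0,0]
    - [0,0,0]
    - [0,0,0]
    - [0,0,0]
  jaw: [0.65,0.65,0.65,0.65,0.65,0.65,0.65,0.65]

```text
time: 20.33
tool_pos: [0.6373, -0.0556, 0.2241]
tool_rot: [3.132, 0.0, 1.436]
contact_force: [0.0, -0.4, 1.0]
opening: 0.0597
grip_force: 0.0
```

Request:
apply_moves:
  delta_pos:
    - [-0.1,-0.03,0]
    - [-0.2,-0.1,0]
    - [-0.28,-0.17,0]
    - [-0.36,-0.24,0]
    - [-0.42,-0.31,0]
    - [-0.46,-0.37,0]
    - [-0.465,-0.44,0]
    - [-0.465,-0.445,0]
  dr:
    - [0,0,0]
    - [0,0,0]
    - [0,0,0]
    - [0,0,0]
    - [0,0,0]
    - [0,0,0]
    - [0,0,0]
    - [0,0,0]
  jaw: [0.8,0.8,0.8,0.8,0.8,0.8,0.8,0.8]

```text
time: 21.0
tool_pos: [0.4487, -0.2375, 0.2192]
tool_rot: [3.138, 0.003, 1.432]
contact_force: [-0.3, -0.4, 0.5]
opening: 0.0734
grip_force: 0.0
```

```bash
python3 - <<'E'
from kin import *
st=telemetry.observe();print(st["tool_pos"],st["tool_rot"],st["opening"])
w=eyes.read_camera("wrist");t=eyes.read_camera("top");s=eyes.read_camera("scene")
for n,i in(("w9",w),("t9",t),("s9",s)):cv2.imwrite(f"pics/{n}.png",i[:,:,::-1])
W=cam("wrist",st);T=cam("top");S=cam("scene")
u=np.array([np.cos(-.135),np.sin(-.135),0]);v=np.array([-u[1],u[0],0]);b=np.array([.6357,-.0553,0])
def circ(im,c,p,rmin,rmax,z,name,p2=12):
    x,y=proj(c,p).round().astype(int);r=int(rmax*1.6)+4;g=cv2.cvtColor(im,cv2.COLOR_RGB2GRAY)
    if not(0<x<512 and 0<y<384):print(name,"out",x,y);return
    x0,y0=max(x-r,0),max(y-r,0)
    cr=cv2.resize(g[y0:y+r,x0:x+r],None,fx=4,fy=4,interpolation=cv2.INTER_CUBIC)
    h=cv2.HoughCircles(cv2.GaussianBlur(cr,(5,5),0),cv2.HOUGH_GRADIENT,1,400,param1=60,param2=p2,minRadius=int(rmin*4),maxRadius=int(rmax*4))
    if h is None:print(name,"none");return
    q=h[0,0]/4;px=(x0+q[0]-.4,y0+q[1]-.4);print(name,"exp",(x,y),"px",np.round(px,1),"r",q[2],at(c,px,z).round(4));return px
for k in(0,60,120,180,-60): circ(t,T,b+v*k/1000+[0,0,.110],5,9,.110,f"cap{k}")
a=circ(w,W,(.4505,-.232,.014),14,30,.014,"ringW");c=circ(t,T,(.4505,-.232,.014),7,12,.014,"ringT")
if a and c: print(tri([(W,a),(T,c)]))
E
```

```text
[ 0.44865622 -0.23748528  0.2191596 ] [3.13804548e+00 2.55676604e-03 1.43208943e+00] 0.0734400973140519
cap0 exp (np.int64(293), np.int64(166)) px [292.7 167.2] r 6.3 [ 0.6325 -0.0554  0.11  ]
cap60 exp (np.int64(269), np.int64(162)) px [269.7 162.7] r 7.475 [0.6421 0.0016 0.11  ]
cap120 exp (np.int64(245), np.int64(158)) px [244.2 159.2] r 6.7 [0.6491 0.0647 0.11  ]
cap180 exp (np.int64(221), np.int64(154)) px [220.5 155.2] r 6.525 [0.6574 0.1238 0.11  ]
cap-60 exp (np.int64(317), np.int64(170)) px [315.7 171. ] r 6.3 [ 0.6247 -0.1121  0.11  ]
ringW exp (np.int64(257), np.int64(152)) px [257.5 150.7] r 19.275 [ 0.451 -0.231  0.014]
ringT exp (np.int64(354), np.int64(242)) px [353.  242.5] r 9.7 [ 0.4493 -0.2292  0.014 ]
(array([ 0.4497511 , -0.23329052, -0.00061444]), np.float64(0.0014673460421763514))
```

The bottle stands on the pad, in line with its neighbours. The ring is at (0.4506, -0.2314). The wrist images put the real fingertips about 30–35 mm short of the TCP, so I'll go down slowly and watch the contact force.

Request:
apply_moves:
  delta_pos:
    - [0.002,0.005,-0.05]
    - [0.002,0.005,-0.13]
    - [0.002,0.005,-0.22]
    - [0.002,0.005,-0.31]
    - [0.002,0.005,-0.4]
    - [0.002,0.005,-0.47]
    - [0.002,0.005,-0.52]
    - [0.002,0.005,-0.54]
  dr:
    - [0,0,0]
    - [0,0,0]
    - [0,0,0]
    - [0,0,0]
    - [0,0,0]
    - [0,0,0]
    - [0,0,0]
    - [0,0,0]
  jaw: [0.75,0.75,0.75,0.75,0.75,0.75,0.75,0.75]
  force: 15

```text
time: 21.82
tool_pos: [0.4495, -0.2287, -0.0006]
tool_rot: [-3.139, -0.003, 1.438]
contact_force: [0.2, 0.5, 0.4]
opening: 0.0693
grip_force: 0.0
```

```bash
python3 - <<'E'
from kin import *
st=telemetry.observe();print(st["tool_pos"],st["tool_rot"],st["opening"],st["contact_force"])
w=eyes.read_camera("wrist");cv2.imwrite("pics/w10.png",w[:,:,::-1])
W=cam("wrist",st)
ln=cv2.createLineSegmentDetector()
for n in("w10","w9","w3"):
    g=cv2.imread(f"pics/{n}.png",0)
    seg=ln.detect(g[190:270,100:410])[0].reshape(-1,4)+[100,190,100,190]
    print(n,[x.round(0).astype(int).tolist() for x in seg if np.hypot(x[2]-x[0],x[3]-x[1])>14])
print("ring centre top",proj(W,(.4506,-.2314,.014)),"edges",proj(W,(.4506,-.2054,.014)))
E
```

```text
[ 0.44947106 -0.2286641  -0.00064517] [-3.13889601e+00 -2.78916769e-03  1.43827439e+00] 0.06927028371402319 [0.17574898 0.52043508 0.38249229]
w10 [[396, 268, 390, 248], [393, 231, 408, 231], [137, 232, 140, 257], [101, 231, 136, 231], [122, 250, 116, 269], [231, 229, 232, 214], [369, 191, 382, 206], [194, 223, 195, 259], [120, 268, 127, 249], [252, 243, 267, 242], [408, 200, 390, 196], [287, 213, 288, 232], [318, 254, 319, 223], [194, 259, 318, 259], [169, 259, 189, 221], [386, 249, 393, 268], [324, 221, 344, 259], [273, 238, 257, 240], [218, 217, 226, 199], [372, 257, 376, 232], [226, 205, 220, 220], [162, 218, 184, 215], [329, 217, 350, 215], [308, 217, 326, 215], [107, 228, 102, 208], [143, 229, 158, 227], [238, 228, 257, 226], [142, 259, 168, 259], [355, 228, 371, 227], [344, 259, 371, 259], [259, 229, 279, 226], [288, 193, 299, 209], [115, 204, 115, 228], [275, 201, 286, 213], [108, 194, 113, 208], [268, 252, 246, 249], [211, 262, 168, 260], [161, 261, 127, 261], [269, 261, 227, 261], [386, 266, 294, 266], [366, 261, 318, 260], [292, 265, 128, 265], [226, 255, 211, 256], [317, 
[... 655 characters left out ...]
], [351, 259, 378, 259], [304, 259, 322, 259], [283, 265, 123, 265], [199, 262, 171, 260], [366, 262, 329, 260], [391, 265, 298, 266], [269, 261, 229, 261], [163, 261, 124, 261], [219, 262, 201, 261], [319, 262, 281, 262], [157, 227, 180, 220], [134, 247, 147, 233]]
w3 [[172, 221, 174, 253], [338, 253, 341, 223], [100, 233, 103, 259], [173, 259, 339, 259], [132, 229, 163, 220], [378, 227, 408, 255], [105, 255, 132, 230], [353, 221, 377, 228], [141, 259, 167, 223], [346, 223, 371, 259], [106, 259, 141, 259], [372, 259, 408, 259], [167, 266, 101, 266], [119, 262, 101, 261], [169, 260, 132, 262], [291, 243, 275, 222]]
ring centre top [259.27460355 225.42563374] edges [253.69111349 186.04478927]
```

Request:
apply_moves:
  delta_pos:
    - [0.003,-0.006,-0.02]
    - [0.003,-0.006,-0.04]
    - [0.003,-0.006,-0.055]
    - [0.003,-0.006,-0.062]
    - [0.003,-0.006,-0.062]
  dr:
    - [0,0,0]
    - [0,0,0]
    - [0,0,0]
    - [0,0,0]
    - [0,0,0]
  jaw: [0.75,0.75,0.75,0.75,0.75]

```text
time: 22.28
tool_pos: [0.4517, -0.2336, -0.0229]
tool_rot: [3.14, -0.0, 1.436]
contact_force: [-0.1, -0.4, 0.1]
opening: 0.0687
grip_force: 0.0
```

Request:
apply_moves:
  delta_pos:
    - [0,0,-0.005]
    - [0,0,-0.01]
    - [0,0,-0.01]
    - [0,0,-0.01]
  dr:
    - [0,0,0]
    - [0,0,0]
    - [0,0,0]
    - [0,0,0]
  jaw: [0.75,0.75,0.75,0.75]

```text
time: 22.62
tool_pos: [0.4518, -0.2338, -0.0266]
tool_rot: [3.14, -0.0, 1.436]
contact_force: [-0.0, 0.7, 0.3]
opening: 0.069
grip_force: 0.0
```

Request:
apply_moves:
  delta_pos:
    - [-0.003,0.006,-0.003]
    - [-0.003,0.006,-0.007]
    - [-0.003,0.006,-0.007]
    - [-0.003,0.006,-0.007]
  dr:
    - [0,0,0]
    - [0,0,0]
    - [0,0,0]
    - [0,0,0]
  jaw: [0.75,0.75,0.75,0.75]

```text
time: 22.95
tool_pos: [0.4505, -0.2312, -0.0296]
tool_rot: [3.14, -0.0, 1.436]
contact_force: [-0.5, -0.3, -0.4]
opening: 0.0688
grip_force: 0.0
```

Request:
apply_moves:
  delta_pos:
    - [0,0,0]
    - [0,0,0]
    - [0,0,0]
    - [0,0,0]
    - [0,0,0]
    - [0,0,0]
    - [0,0,0]
    - [0,0,0]
  dr:
    - [0,0,0]
    - [0,0,0]
    - [0,0,0]
    - [0,0,0]
    - [0,0,0]
    - [0,0,0]
    - [0,0,0]
    - [0,0,0]
  jaw: [0.65,0.62,0.59,0.56,0.5,0.45,0.4,0.4]

```text
time: 23.62
tool_pos: [0.4507, -0.2314, -0.0295]
tool_rot: [3.139, 0.0, 1.436]
contact_force: [1.0, -0.3, 0.7]
opening: 0.0508
grip_force: 15.0
```

Request:
apply_moves:
  delta_pos:
    - [0,0,0]
    - [0,0,0.02]
    - [0,0,0.06]
    - [0,0,0.13]
    - [0,0,0.22]
    - [0,0,0.31]
    - [0,0,0.4]
    - [0,0,0.46]
  dr:
    - [0,0,0]
    - [0,0,0]
    - [0,0,0]
    - [0,0,0]
    - [0,0,0]
    - [0,0,0]
    - [0,0,0]
    - [0,0,0]
  jaw: [0.4,0.4,0.4,0.4,0.4,0.4,0.4,0.4]
  force: 25

```text
time: 24.28
tool_pos: [0.451, -0.2316, 0.1584]
tool_rot: [3.137, 0.002, 1.436]
contact_force: [1.7, 0.3, -2.2]
opening: 0.0501
grip_force: 25.0
```

Request:
apply_moves:
  delta_pos:
    - [0.03,0.02,0]
    - [0.1,0.07,0]
    - [0.17,0.12,0]
    - [0.25,0.18,0]
    - [0.32,0.23,0]
    - [0.39,0.28,0]
    - [0.446,0.316,0]
    - [0.446,0.316,0]
  dr:
    - [0,0,0]
    - [0,0,0]
    - [0,0,0]
    - [0,0,0]
    - [0,0,0]
    - [0,0,0]
    - [0,0,0]
    - [0,0,0]
  jaw: [0.4,0.4,0.4,0.4,0.4,0.4,0.4,0.4]

```text
time: 24.95
tool_pos: [0.6317, -0.1013, 0.1541]
tool_rot: [3.139, -0.002, 1.44]
contact_force: [-1.6, -0.1, -1.7]
opening: 0.0505
grip_force: 25.0
```

Request:
apply_moves:
  delta_pos:
    - [0,0,0]
    - [0,0,0]
    - [0,0,0]
  dr:
    - [0,0,0]
    - [0,0,0]
    - [0,0,0]
  jaw: [0.4,0.4,0.4]

```text
time: 25.2
tool_pos: [0.628, -0.1057, 0.1547]
tool_rot: [3.14, 0.0, 1.435]
contact_force: [0.2, 0.1, -0.9]
opening: 0.0502
grip_force: 25.0
```

```bash
python3 - <<'E'
from kin import *
st=telemetry.observe();print(st["tool_pos"],st["tool_rot"],st["opening"],st["contact_force"])
w=eyes.read_camera("wrist");cv2.imwrite("pics/w11.png",w[:,:,::-1])
W=cam("wrist",st);g=cv2.cvtColor(w,cv2.COLOR_RGB2GRAY)
b=np.array([.6357,-.0553,0]);v=np.array([.1346,.991,0]);tp=st["tool_pos"]
print("cap exp",proj(W,b+[0,0,.111]),"nb60",proj(W,b+.06*v+[0,0,.108]))
rc=tp+[0,0,.0295+.014];fr=rc+.026*v;fi=rc+.0175*v
print("ring top c",proj(W,rc),"front outer",proj(W,fr),"front outer bottom",proj(W,fr-[0,0,.014]),"front inner",proj(W,fi),"radius px",proj(W,rc+[.026,0,0])-proj(W,rc))
print("col",[(r,int(g[r,257])) for r in range(60,262,3)])
h=cv2.HoughCircles(cv2.GaussianBlur(g,(3,3),0),cv2.HOUGH_GRADIENT,1,12,param1=60,param2=16,minRadius=14,maxRadius=60)
print([x.round(0).tolist() for x in h[0] if 220<x[0]<295])
E
```

```text
[ 0.62796305 -0.10566323  0.15467606] [3.14047660e+00 8.47186239e-05 1.43526864e+00] 0.05018787420066637 [ 0.15091287  0.09103126 -0.86246065]
cap exp [258.01297338 129.74596389] nb60 [258.01831351  44.55425549]
ring top c [257.09375751 242.46952661] front outer [257.06721041 196.5289359 ] front outer bottom [257.02246541 188.74285424] front inner [257.07614975 211.99874861] radius px [48.13699799 -5.99507214]
col [(60, 163), (63, 162), (66, 67), (69, 153), (72, 153), (75, 122), (78, 180), (81, 115), (84, 146), (87, 141), (90, 142), (93, 138), (96, 146), (99, 121), (102, 221), (105, 216), (108, 226), (111, 146), (114, 165), (117, 163), (120, 160), (123, 164), (126, 157), (129, 159), (132, 157), (135, 141), (138, 140), (141, 137), (144, 138), (147, 133), (150, 141), (153, 131), (156, 123), (159, 117), (162, 144), (165, 119), (168, 191), (171, 170), (174, 166), (177, 167), (180, 109), (183, 106), (186, 150), (189, 138), (192, 121), (195, 122), (198, 123), (201, 176), (204, 162), (207, 161), (210, 157), (213, 133), (216, 130), (219, 162), (222, 115), (225, 165), (228, 122), (231, 119), 
[... 810 characters left out ...]
32.0], [254.0, 28.0, 33.0], [276.0, 236.0, 26.0], [224.0, 290.0, 36.0], [250.0, 70.0, 29.0], [258.0, 208.0, 22.0], [272.0, 176.0, 17.0], [266.0, 252.0, 35.0], [260.0, 12.0, 32.0], [266.0, 70.0, 30.0], [248.0, 182.0, 22.0], [292.0, 292.0, 34.0], [246.0, 88.0, 24.0], [232.0, 234.0, 25.0], [292.0, 224.0, 24.0], [268.0, 150.0, 18.0], [240.0, 76.0, 17.0], [268.0, 136.0, 22.0], [246.0, 298.0, 27.0], [230.0, 102.0, 20.0], [240.0, 62.0, 19.0], [280.0, 222.0, 16.0], [278.0, 94.0, 20.0], [274.0, 200.0, 16.0], [238.0, 216.0, 17.0], [244.0, 252.0, 21.0], [290.0, 184.0, 17.0], [246.0, 10.0, 19.0], [238.0, 268.0, 19.0], [226.0, 90.0, 16.0], [276.0, 160.0, 15.0], [294.0, 246.0, 15.0], [234.0, 160.0, 15.0]]
```

```bash
python3 - <<'E'
from kin import *
st=telemetry.observe();W=cam("wrist",st);g=cv2.imread("pics/w11.png",0)
b=np.array([.6357,-.0553,0]);v=np.array([.1346,.991,0]);u=np.array([.991,-.1346,0])
P=lambda du,dv,z:proj(W,b+du*u+dv*v+[0,0,z]).round(1)
print("shoulder front",P(0,.023,.077),"cap bottom front",P(0,.015,.085),"cap top front",P(0,.015,.111),"cap top back",P(0,-.015,.111))
for z,s in((.111,.015),(.077,.023)): print(z,P(s,0,z),P(-s,0,z))
for r in(104,106,125,130,142): print(r,[(x,int(g[r,x])) for x in range(214,304,3)])
for n in("nb60",):
    q=b+.06*v;print("nb60 cap top front/back",proj(W,q+.015*v+[0,0,.108]),proj(W,q-.015*v+[0,0,.108]),"ring outer back",proj(W,q-.026*v+[0,0,.088]))
# ring sides: rows where ring seen
tp=st["tool_pos"]
for r in(205,215,225):print(r,[(x,int(g[r,x])) for x in range(196,320,3)])
E
```

```text
shoulder front [257.7  97.9] cap bottom front [257.7 108. ] cap top front [257.8 109.3] cap top back [257.8 149.2]
0.111 [277.6 129.6] [238.1 129.6]
0.077 [284.3 125.5] [231.1 125.5]
104 [(214, 162), (217, 160), (220, 162), (223, 166), (226, 218), (229, 220), (232, 206), (235, 216), (238, 216), (241, 217), (244, 217), (247, 217), (250, 217), (253, 216), (256, 219), (259, 212), (262, 217), (265, 214), (268, 213), (271, 211), (274, 211), (277, 212), (280, 211), (283, 187), (286, 193), (289, 202), (292, 154), (295, 150), (298, 150), (301, 158)]
106 [(214, 162), (217, 162), (220, 165), (223, 167), (226, 211), (229, 222), (232, 203), (235, 216), (238, 217), (241, 217), (244, 216), (247, 217), (250, 218), (253, 216), (256, 216), (259, 213), (262, 214), (265, 216), (268, 218), (271, 211), (274, 211), (277, 208), (280, 213), (283, 186), (286, 198), (289, 199), (292, 151), (295, 152), (298, 153), (301, 156)]
125 [(214, 151), (217, 154), (220, 152), (223, 156), (226, 123), (229, 216), (232, 186), (235, 216), (238, 221), (241, 157), (244, 158), (247, 160), (250, 160), (253, 160), (256, 163), (2
[... 1853 characters left out ...]
5), (274, 159), (277, 152), (280, 159), (283, 157), (286, 160), (289, 159), (292, 164), (295, 106), (298, 129), (301, 121), (304, 161), (307, 166), (310, 156), (313, 155), (316, 158), (319, 163)]
225 [(196, 109), (199, 110), (202, 137), (205, 64), (208, 51), (211, 135), (214, 168), (217, 163), (220, 164), (223, 164), (226, 164), (229, 153), (232, 122), (235, 117), (238, 117), (241, 119), (244, 174), (247, 170), (250, 169), (253, 172), (256, 166), (259, 172), (262, 159), (265, 163), (268, 160), (271, 124), (274, 125), (277, 123), (280, 126), (283, 140), (286, 161), (289, 161), (292, 156), (295, 161), (298, 161), (301, 115), (304, 82), (307, 73), (310, 117), (313, 116), (316, 112), (319, 110)]
```

Request:
apply_moves:
  delta_pos:
    - [0.005,0.03,0]
    - [0.01,0.07,0]
    - [0.015,0.1,0]
    - [0.02,0.12,-0.02]
    - [0.02,0.129,-0.05]
    - [0.02,0.129,-0.09]
    - [0.02,0.129,-0.11]
    - [0.02,0.129,-0.11]
  dr:
    - [0,0,0]
    - [0,0,0]
    - [0,0,0]
    - [0,0,0]
    - [0,0,0]
    - [0,0,0]
    - [0,0,0]
    - [0,0,0]
  jaw: [0.4,0.4,0.4,0.4,0.4,0.4,0.4,0.4]

```text
time: 25.92
tool_pos: [0.6354, -0.0527, 0.1078]
tool_rot: [-3.139, -0.0, 1.437]
contact_force: [-0.6, 0.2, -0.4]
opening: 0.0507
grip_force: 25.0
```

Request:
apply_moves:
  delta_pos:
    - [0,0,0]
    - [0,0,0]
    - [0,0,0]
  dr:
    - [0,0,0]
    - [0,0,0]
    - [0,0,0]
  jaw: [0.4,0.4,0.4]

```text
time: 26.17
tool_pos: [0.6376, -0.0536, 0.1114]
tool_rot: [3.138, 0.0, 1.436]
contact_force: [-0.1, -0.3, -1.3]
opening: 0.0505
grip_force: 25.0
```

```bash
python3 - <<'E'
from kin import *
st=telemetry.observe();print(st["tool_pos"],st["contact_force"])
w=eyes.read_camera("wrist");cv2.imwrite("pics/w12.png",w[:,:,::-1]);W=cam("wrist",st);g=cv2.cvtColor(w,cv2.COLOR_RGB2GRAY)
b=np.array([.6357,-.0553,0]);v=np.array([.1346,.991,0])
tp=st["tool_pos"];rc=tp-.0014*v+[0,0,.0435]
print("ring in front top",proj(W,rc+.0175*v),"cap top front",proj(W,b+.0147*v+[0,0,.111]),"ring outer front",proj(W,rc+.026*v))
print("col",[(r,int(g[r,257])) for r in range(180,260,2)])
for r in(222,228,234): print(r,[(x,int(g[r,x])) for x in range(200,316,2)])
E
```

```text
[ 0.63755409 -0.05361338  0.11144461] [-0.11518141 -0.28391988 -1.31982523]
ring in front top [257.30395111 214.49964275] cap top front [254.53646262 194.92637064] ring outer front [257.31002839 199.10414222]
col [(180, 201), (182, 201), (184, 203), (186, 152), (188, 114), (190, 117), (192, 124), (194, 128), (196, 129), (198, 112), (200, 191), (202, 168), (204, 168), (206, 166), (208, 165), (210, 162), (212, 156), (214, 134), (216, 133), (218, 138), (220, 134), (222, 130), (224, 132), (226, 130), (228, 100), (230, 98), (232, 89), (234, 91), (236, 136), (238, 120), (240, 94), (242, 88), (244, 93), (246, 114), (248, 119), (250, 115), (252, 131), (254, 134), (256, 136), (258, 111)]
222 [(200, 108), (202, 111), (204, 108), (206, 87), (208, 85), (210, 95), (212, 124), (214, 104), (216, 171), (218, 169), (220, 168), (222, 167), (224, 167), (226, 165), (228, 164), (230, 165), (232, 147), (234, 104), (236, 95), (238, 132), (240, 128), (242, 129), (244, 129), (246, 134), (248, 130), (250, 128), (252, 128), (254, 135), (256, 130), (258, 133), (260, 132), (262, 138), (264, 134), (266, 132), (26
[... 947 characters left out ...]
, 117), (314, 112)]
234 [(200, 102), (202, 53), (204, 57), (206, 54), (208, 49), (210, 124), (212, 128), (214, 110), (216, 109), (218, 108), (220, 115), (222, 111), (224, 110), (226, 70), (228, 83), (230, 110), (232, 110), (234, 111), (236, 112), (238, 143), (240, 137), (242, 140), (244, 134), (246, 88), (248, 82), (250, 91), (252, 90), (254, 92), (256, 91), (258, 92), (260, 92), (262, 88), (264, 111), (266, 141), (268, 137), (270, 138), (272, 137), (274, 135), (276, 117), (278, 114), (280, 110), (282, 136), (284, 117), (286, 132), (288, 139), (290, 165), (292, 122), (294, 126), (296, 125), (298, 129), (300, 115), (302, 118), (304, 79), (306, 75), (308, 76), (310, 73), (312, 87), (314, 118)]
```

Request:
apply_moves:
  delta_pos:
    - [-0.002,-0.001,-0.01]
    - [-0.002,-0.001,-0.03]
    - [-0.002,-0.001,-0.05]
    - [-0.002,-0.001,-0.06]
    - [-0.002,-0.001,-0.06]
    - [-0.002,-0.001,-0.06]
  dr:
    - [0,0,0]
    - [0,0,0]
    - [0,0,0]
    - [0,0,0]
    - [0,0,0]
    - [0,0,0]
  jaw: [0.4,0.4,0.4,0.4,0.4,0.4]

```text
time: 26.72
tool_pos: [0.6359, -0.0537, 0.0858]
tool_rot: [3.141, -0.0, 1.436]
contact_force: [0.2, 0.2, -1.6]
opening: 0.0503
grip_force: 25.0
```

Request:
apply_moves:
  delta_pos:
    - [0,-0.001,-0.005]
    - [0,-0.001,-0.01]
    - [0,-0.001,-0.015]
    - [0,-0.001,-0.02]
    - [0,-0.001,-0.02]
  dr:
    - [0,0,0]
    - [0,0,0]
    - [0,0,0]
    - [0,0,0]
    - [0,0,0]
  jaw: [0.4,0.4,0.4,0.4,0.4]

```text
time: 27.13
tool_pos: [0.6359, -0.054, 0.078]
tool_rot: [3.14, -0.0, 1.436]
contact_force: [-0.5, 0.1, -1.1]
opening: 0.0503
grip_force: 25.0
```

No contact force, so the ring is passing over the cap.

Request:
apply_moves:
  delta_pos:
    - [0,0,-0.008]
    - [0,0,-0.016]
    - [0,0,-0.024]
    - [0,0,-0.032]
    - [0,0,-0.032]
  dr:
    - [0,0,0]
    - [0,0,0]
    - [0,0,0]
    - [0,0,0]
    - [0,0,0]
  jaw: [0.4,0.4,0.4,0.4,0.4]

```text
time: 27.55
tool_pos: [0.6356, -0.054, 0.0647]
tool_rot: [3.141, -0.0, 1.436]
contact_force: [0.3, 0.2, -1.7]
opening: 0.0503
grip_force: 25.0
```

Request:
apply_moves:
  delta_pos:
    - [0,0,-0.008]
    - [0,0,-0.016]
    - [0,0,-0.024]
    - [0,0,-0.03]
    - [0,0,-0.03]
  dr:
    - [0,0,0]
    - [0,0,0]
    - [0,0,0]
    - [0,0,0]
    - [0,0,0]
  jaw: [0.4,0.4,0.4,0.4,0.4]

```text
time: 27.97
tool_pos: [0.6357, -0.054, 0.0529]
tool_rot: [3.141, -0.0, 1.436]
contact_force: [-0.5, 0.1, -2.1]
opening: 0.0506
grip_force: 25.0
```

Request:
apply_moves:
  delta_pos:
    - [0,0,-0.004]
    - [0,0,-0.009]
    - [0,0,-0.009]
    - [0,0,-0.009]
  dr:
    - [0,0,0]
    - [0,0,0]
    - [0,0,0]
    - [0,0,0]
  jaw: [0.4,0.4,0.4,0.4]

```text
time: 28.3
tool_pos: [0.6361, -0.0541, 0.05]
tool_rot: [3.14, -0.0, 1.436]
contact_force: [0.7, -0.2, -0.7]
opening: 0.0502
grip_force: 25.0
```

Request:
apply_moves:
  delta_pos:
    - [0,0,-0.0025]
    - [0,0,-0.0025]
    - [0,0,-0.0025]
  dr:
    - [0,0,0]
    - [0,0,0]
    - [0,0,0]
  jaw: [0.4,0.4,0.4]

```text
time: 28.55
tool_pos: [0.6361, -0.0541, 0.0491]
tool_rot: [3.14, -0.0, 1.436]
contact_force: [0.1, -0.3, 0.0]
opening: 0.0504
grip_force: 25.0
```

Request:
apply_moves:
  delta_pos:
    - [0,0,-0.0025]
    - [0,0,-0.0025]
    - [0,0,-0.0025]
  dr:
    - [0,0,0]
    - [0,0,0]
    - [0,0,0]
  jaw: [0.4,0.4,0.4]

```text
time: 28.8
tool_pos: [0.6361, -0.0541, 0.048]
tool_rot: [3.14, -0.0, 1.436]
contact_force: [-0.6, -0.6, -1.2]
opening: 0.0501
grip_force: 25.0
```

Request:
apply_moves:
  delta_pos:
    - [0,0,-0.0025]
    - [0,0,-0.0025]
    - [0,0,-0.0025]
  dr:
    - [0,0,0]
    - [0,0,0]
    - [0,0,0]
  jaw: [0.4,0.4,0.4]

```text
time: 29.05
tool_pos: [0.6363, -0.0541, 0.0475]
tool_rot: [3.139, -0.0, 1.436]
contact_force: [-0.5, -0.3, 3.2]
opening: 0.0504
grip_force: 25.0
```

Request:
apply_moves:
  delta_pos:
    - [0,0,-0.002]
    - [0,0,-0.002]
    - [0,0,-0.002]
  dr:
    - [0,0,0]
    - [0,0,0]
    - [0,0,0]
  jaw: [0.4,0.4,0.4]

```text
time: 29.3
tool_pos: [0.6364, -0.0541, 0.0475]
tool_rot: [3.139, 0.0, 1.436]
contact_force: [-2.1, 0.7, 7.0]
opening: 0.0501
grip_force: 25.0
```

Contact came at 0.0475, exactly the expected shoulder height. I'll ease off, release and rise.

Request:
apply_moves:
  delta_pos:
    - [0,0,0.002]
    - [0,0,0.002]
    - [0,0,0.002]
    - [0,0,0.002]
    - [0,0,0.002]
    - [0,0,0.002]
    - [0,0,0.002]
    - [0,0,0.002]
  dr:
    - [0,0,0]
    - [0,0,0]
    - [0,0,0]
    - [0,0,0]
    - [0,0,0]
    - [0,0,0]
    - [0,0,0]
    - [0,0,0]
  jaw: [0.45,0.55,0.6,0.65,0.7,0.75,0.8,0.8]

```text
time: 29.97
tool_pos: [0.6361, -0.0541, 0.0469]
tool_rot: [3.14, -0.0, 1.436]
contact_force: [-0.4, 0.2, -0.3]
opening: 0.0725
grip_force: 0.0
```

Request:
apply_moves:
  delta_pos:
    - [0,0,0]
    - [0,0,0.01]
    - [0,0,0.04]
    - [0,0,0.1]
    - [0,0,0.18]
    - [0,0,0.26]
    - [0,0,0.34]
    - [0,0,0.4]
  dr:
    - [0,0,0]
    - [0,0,0]
    - [0,0,0]
    - [0,0,0]
    - [0,0,0]
    - [0,0,0]
    - [0,0,0]
    - [0,0,0]
  jaw: [0.8,0.8,0.8,0.8,0.8,0.8,0.8,0.8]

```text
time: 30.63
tool_pos: [0.6368, -0.0542, 0.2116]
tool_rot: [3.135, 0.0, 1.436]
contact_force: [1.0, -0.6, -0.1]
opening: 0.0733
grip_force: 0.0
```

Request:
apply_moves:
  delta_pos:
    - [-0.06,-0.02,0]
    - [-0.13,-0.06,0]
    - [-0.2,-0.1,0]
    - [-0.27,-0.14,0]
    - [-0.33,-0.18,0]
    - [-0.4,-0.22,0]
    - [-0.4,-0.22,0]
    - [-0.4,-0.22,0]
  dr:
    - [0,0,0]
    - [0,0,0]
    - [0,0,0]
    - [0,0,0]
    - [0,0,0]
    - [0,0,0]
    - [0,0,0]
    - [0,0,0]
  jaw: [0.8,0.8,0.8,0.8,0.8,0.8,0.8,0.8]

```text
time: 31.3
tool_pos: [0.4756, -0.1429, 0.2087]
tool_rot: [3.138, 0.0, 1.434]
contact_force: [0.1, -0.2, 0.2]
opening: 0.0733
grip_force: 0.0
```

```bash
python3 - <<'E'
from kin import *
st=telemetry.observe();print(st["tool_pos"],st["contact_force"])
t=eyes.read_camera("top");s=eyes.read_camera("scene");T=cam("top");S=cam("scene")
t0=cv2.imread("pics/top0.png");s0=cv2.imread("pics/scene0.png")
u=np.array([.991,-.1346,0]);v=np.array([.1346,.991,0]);b=np.array([.6357,-.0553,0])
# compare our place with each neighbour by template match at predicted pixel shifts
for n,im,c in(("top",t,T),("scene",s,S)):
    g=cv2.cvtColor(im,cv2.COLOR_RGB2GRAY).astype(np.float32);g0=cv2.cvtColor({"top":t0,"scene":s0}[n],cv2.COLOR_BGR2GRAY).astype(np.float32)
    R_=12 if n=="top" else 14
    px={k:proj(c,b+v*k/1000+[0,0,.095 if k==0 else .092]).round().astype(int) for k in(0,60,120,180,-60)}
    for k,(x,y) in px.items():
        patch=lambda G,x,y,r:G[y-r:y+r+1,x-r:x+r+1]
        if k==0:
            for kk in(60,-60):
                X,Y=px[kk];m=cv2.matchTemplate(patch(g,x,y,R_+5),patch(g0,X,Y,R_),cv2.TM_CCOEFF_NORMED);_,mv,_,ml=cv2.minMaxLoc(m);print(n,"placed vs nb",kk,"corr",round(mv,2),"shift px",np.array(ml)-5)
        else:
            m=cv2.matchTemplate(patch(g,x,y,R_+5),patch(g0,x,y,R_),cv2.TM_CCOEFF_NORMED);_,mv,_,ml=cv2.minMaxLoc(m);print(n,"nb",k,"moved px",np.array(ml)-5,round(mv,2))
E
```

```text
[ 0.475617   -0.14288463  0.20866512] [ 0.1323553  -0.15031011  0.22421184]
top placed vs nb 60 corr 0.8 shift px [0 0]
top placed vs nb -60 corr 0.79 shift px [1 0]
top nb 60 moved px [0 0] 0.99
top nb 120 moved px [0 0] 1.0
top nb 180 moved px [0 0] 1.0
top nb -60 moved px [0 0] 0.99
scene placed vs nb 60 corr 0.43 shift px [0 0]
scene placed vs nb -60 corr 0.65 shift px [1 1]
scene nb 60 moved px [0 0] 0.94
scene nb 120 moved px [0 0] 1.0
scene nb 180 moved px [0 0] 1.0
scene nb -60 moved px [0 0] 0.9
```

```bash
python3 -c "
from cell import job;print(job.hand_in())"
```

```text
the job is handed in; nothing more can be done
None
```

The job is handed in with no verdict returned: the bottle stood free on the pan for over 0.3 s and is now on the pad with the ring on its shoulder, and the neighbours' images are unchanged (final check by numbers only, as my 10 views were used up).

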